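Dock the lens-bar rack and sleeve the red lens bar

ROBOT

A 6-joint arm with a two-finger parallel gripper is mounted at the origin on the work surface. World frame = base frame: x ahead of the robot, y to its left, z up, the work surface at z = 0. Lengths are in m, angles in degrees, forces in N, time in s.
With the tool pointing down it reaches from about 0.35 to 0.775 m from the base axis. Payload 5.5 kg.
Tool frame: the origin (TCP) lies at the very end of the fingers, on their centre line; the grasp point (between the pads) lies 19 mm behind it (manip.hold_point_z is the z of the grasp point in the tool frame, in m); z points along the fingers, y is the line along which they close (so a half turn about z gives the same grasp; the last joint's range is limited). The gripper opens to 85 mm and grips with 20 to 120 N. Pads are 22 mm wide; open, the fingers measure 114 mm over their backs; the gripper's body (76 mm by 85 mm) begins 54 mm behind the grasp point. The pads swing forward as they close: fully open they stand 13 mm farther back than shut.
Start: joints at [58.808, 17.945, 2.641, 74.691, 0, 82.002], TCP at [0.226, 0.529, 0.231] pointing down, gripper open.
Joint ranges: [-158.12, 158.12], [-49.38, 96.58], [-58.88, 72.47], [-126.05, 133.96], [-84.25, 85.87], [-180, 180]. Speed limits (degrees/s): [147.25, 147.25, 180, 180, 180, 180].

INTERFACE

Orientations are given as a 3x3 rotation matrix whose columns are the frame's x, y, z axes.
In Python, from plant import manip gives the robot as it stands.
- The arm moves only by the tool servo_tool, never from a script. Its argument "moves" is a list of rows, each a list of 2 entries, a list of its own where there are three numbers: the shift along the tool's x, y, z scaled (see below), then the turn, a rotation vector about the tool's x, y, z scaled (see below). A call has 1 to 20 rows; each row is the pose to reach, as a shift and turn from the pose commanded when the call began, along the tool's axes at that moment, turning the shorter way round; what a row does not reach only later rows make up. The controller multiplies each number of a shift by 0.25 m and each number of a turn by 180 degrees. A row lasts 1/8 s, in which the tool goes at most 62.5 mm and 10.7 degrees, less where a joint would pass 70% of its speed; a pose out of reach is approached as far as the arm can. A call with a number of a shift or a turn outside -1 to 1 is refused whole. A call with a gripper value outside its range is refused whole. "gripper" is the finger opening in mm, from 0 to 85.4, set as the call begins (left out, the last holds). The fingers move at their own pace and stop on an object; the grip force is fixed at half the most. Time passes only in rows, so rows that repeat a pose let the fingers close. It gives the time, the measured TCP pose, the force, the opening and the grip force at its end, in the units of the state.
- manip.sense(): the state, without advancing time (a new reading comes with each control period).
- manip.capture(name): name is "scene" or "top" or "wrist"; returns a dict with "img" (480x640x3 uint8, red, green, blue), "fov_y" (degrees; the focal length in pixels is half the picture's height over the tangent of half this angle, whatever the lens; pixels are square), "cx", "cy" (the principal point, pixels), "R" (3x3) and "t" (3): a world point X has camera coordinates R X + t. Camera axes: x right, y down, z forward; pixel columns grow to the right and rows downward; lengths in m; the calibration is good to about 2 mm. A picture is of the moment at which its call begins. There is no depth.
- manip.close_job(): hands the job in; it is judged then, once.
The state is a dict: "clock": time; "joints": joint angles; "qvel": joint speeds; "tau": joint torques, N m; "ee_pos": TCP position; "tcp_rot": TCP orientation; "wrist_force": force on the tool from outside, world axes, zero at the start; "wrist_torque": the same for the moment, N m; "gripper_width": opening from 0.0 (shut) to 1.0 (fully open); "grip_force": force on a finger pad.
Only numpy, scipy, OpenCV 4.12 (cv2) and the standard library are available. Lean on these libraries where they do the work, as an engineer would, in place of code of your own. Each camera call takes 0.05 s, during which the arm holds its last target. There are 200 camera calls.

TASK

Put the test lens bar away in its travel rack: first slide the white rack along the counter, without lifting it, onto the blue-and-black docking mat, straight on it and with its sleeve leaning the same way (towards the robot), and let go of it. Then take the bar with the red handle from the cradle and slide it all the way down into the rack's slanted sleeve, keeping hold of it until it is home, and leave the blue bar and the other things on the counter as they are.

Things in the scene. Friction and masses are not known exactly. Their poses are not given: they have to be found in the camera images.
- mat: docking mat, flat on the counter and fixed: black, 205 x 135 mm, with a blue field 165 x 100 mm that is the outline of the rack's base (x -75 to 90, y -50 to 50 mm from the origin). Its origin and axes are those that the docked rack should have; x points away from the robot, give or take 0.25 rad
- rack: loose, 0.75 kg. White base 14 mm thick, x -75 to 90, y -50 to 50 mm from the origin on its underside. At the rear an orange upright fin to grip from above: 14 mm thick (y = 0), x 48 to 88 mm, top 68 mm up. Before it the grey sleeve leans 35 degrees to -x, 127 mm high. Starts left or right of the mat, the cradle at the other side
- sleeve: the rack's tube, inside 12 mm (x) by 33 mm (y), walls 5 mm, 110 mm deep; flared orange mouth at 110 to 118 mm opens to 19 x 40 mm. Origin: centre of its inner floor, at x 26, z 22 mm of the rack; z runs up its axis, leaning 35 degrees from vertical to the rack's -x. A bar that is home has its origin and z axis on these
- cradle: fixed grey stand 130 x 150 mm with two clear slots at y = +45 and -45 mm, leaning 25 degrees from vertical to its -x (towards the robot). Slots 15 x 36 mm inside, 80 mm deep, lower (-x) wall 105 mm long; floors at x 30, z 22 mm; highest point 121 mm. Origin: centre of its underside
- bar_red: the bar to put away: 173 mm long, 70 g, aslant in a cradle slot, handle up. Flat black blade with lenses, 9 mm (x) by 30 mm (y), 118 mm long, its lowest 5 mm narrowed to 5 x 24; then the red handle, 16 mm (x) by 24 mm (y), at 118 to 173 mm, to be pinched across either. Origin: middle of the blade's foot; z runs up the bar
- bar_blue: leave alone: 173 mm long, 70 g, aslant in a cradle slot, handle up. Flat black blade with lenses, 9 mm (x) by 30 mm (y), 118 mm long, its lowest 5 mm narrowed to 5 x 24; then the blue handle, 16 mm (x) by 24 mm (y), at 118 to 173 mm, to be pinched across either. Origin: middle of the blade's foot; z runs up the bar
- jar: loose amber jar with a white cap, 40 mm across, 60 mm high, between the mat and one of the stands; origin at the centre of its underside
- tin: loose aluminium tin with a green band, 40 mm across, 55 mm high, on the mat's other side; origin at the centre of its underside
- tub: loose round blue plastic tub, 40 mm across, 45 mm high, between the robot and the mat; origin at the centre of its underside
- case: loose black spectacle case, 65 x 160 x 42 mm, beyond the mat; origin at the centre of its underside
- spray: loose clear spray bottle, 42 mm across, 130 mm high, beyond the mat; origin at the centre of its underside
- driver: loose yellow screwdriver 160 mm long lying across the counter beyond the stand on the right (-y); origin under its middle, x runs from the handle to the tip

How it is judged:
By the outcome, as a careful person would: the job done as asked, in the order asked, and still so for the second after the job is handed in, with the robot touching nothing.
It also fails if it takes over 66 s, if anything falls off the work surface, if the arm or the gripper's body presses on something with over 40 N, if the wrist force passes 120 N, or if a joint passes its speed limit or range.

## Working session

There is one attempt and no reset: what is moved stays moved. The work goes in short steps, Python scripts to look and compute and a tool call to move; the robot and the scene stay as the last step left them, time stands still between calls to the robot, and variables do not carry over. Pictures are saved under pics/ and viewed, at most 10 in all, crops included, and the job is handed in when it is done.

Besides the shell and the picture viewer there is one more tool, called after ">>>" by a JSON object that holds its "api" and its "payload", one argument or row to a line. servo_tool: Moves the arm, as the interface text tells. Shifts and turns lie within -1 to 1; 1 stands for 0.25 m of shift or 180 degrees of turn. Its arguments: {"type":"object","properties":{"moves":{"type":"array","items":{"type":"array"}},"gripper":{"type":"number"}},"required":["moves"]}

```bash
ls; mkdir -p pics; python3 - <<'E'
from plant import manip
import cv2
s=manip.sense();print(s['clock'],s['ee_pos'],s['tcp_rot'],s['gripper_width'],manip.hold_point_z)
for n in("scene","top"):
    c=manip.capture(n);cv2.imwrite(f'pics/{n}0.png',c['img'][:,:,::-1]);print(n,c['fov_y'],c['cx'],c['cy'],c['R'],c['t'])
E
```

```text
pics
0.0 [0.22620539 0.5280919  0.23040847] [[-9.19168841e-01  3.93862609e-01 -9.41683623e-04]
 [ 3.93863649e-01  9.19167585e-01 -1.54123140e-03]
 [ 2.58531643e-04 -1.78754683e-03 -9.99998369e-01]] 0.9996348946060675 -0.0187
scene 55.26747273593061 324.08782425408924 238.1991812816413 [[-0.89002846  0.45584694  0.00727308]
 [ 0.35529216  0.70351828 -0.61549127]
 [-0.28568656 -0.54522068 -0.78811014]] [ 0.51755078 -0.19584055  1.1836156 ]
top 56.97440993261512 307.6488318684289 239.05319414842944 [[-0.02960156 -0.99955555  0.00352787]
 [-0.9927247   0.02898679 -0.11686506]
 [ 0.11671086 -0.00696159 -0.99314154]] [0.03434124 0.55453857 0.9747382 ]
```

View pics/top0.png

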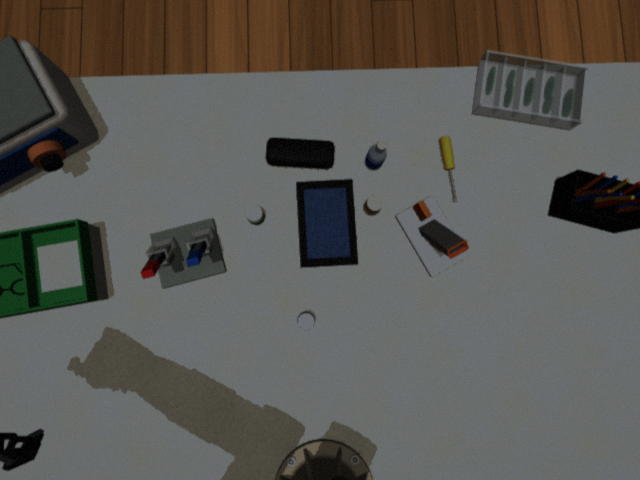

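View pics/scene0.png

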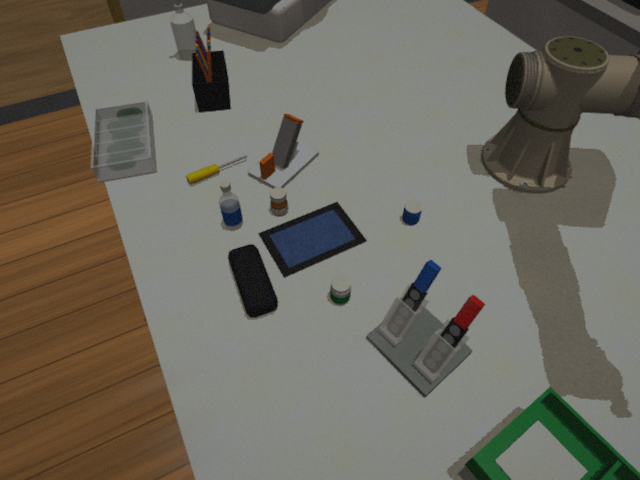

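The top view shows the mat at about (328,223), the rack to its right with its fin at about (421,209) and mouth at about (456,246), and the jar at (373,205). The red bar is in the left slot of the cradle, with its handle at about (153,264). The tub is at (306,320) and the tin at (256,215).

```bash
cat > h.py <<'E'
import numpy as np, cv2
from plant import manip
from scipy.spatial.transform import Rotation as Ro
def ray(c,uv):
    f=240/np.tan(np.radians(c['fov_y']/2)); R=np.array(c['R']);t=np.array(c['t'])
    uv=np.atleast_2d(np.asarray(uv,float))
    d=np.c_[(uv[:,0]-c['cx'])/f,(uv[:,1]-c['cy'])/f,np.ones(len(uv))]@R
    return -R.T@t,d/np.linalg.norm(d,axis=1)[:,None]
def onz(c,uv,z):
    o,d=ray(c,uv); return o+d*((z-o[2])/d[:,2])[:,None]
def tri(views):  # [(c,uv),...] -> point, residual
    A=np.zeros((3,3));b=np.zeros(3);L=[]
    for c,uv in views:
        o,d=ray(c,uv);P=np.eye(3)-np.outer(d[0],d[0]);A+=P;b+=P@o;L.append((P,o))
    X=np.linalg.solve(A,b); return X,max(np.linalg.norm(P@(X-o)) for P,o in L)
def proj(c,X):
    f=240/np.tan(np.radians(c['fov_y']/2));p=np.atleast_2d(X)@np.array(c['R']).T+c['t']
    return p[:,:2]/p[:,2:]*f+[c['cx'],c['cy']]
def mask(c,lo,hi):  # hsv
    return cv2.inRange(cv2.cvtColor(c['img'],cv2.COLOR_RGB2HSV),lo,hi)
def blobs(m,amin=20):
    cs,_=cv2.findContours(m,cv2.RETR_EXTERNAL,cv2.CHAIN_APPROX_NONE)
    return sorted([k for k in cs if cv2.contourArea(k)>=amin],key=cv2.contourArea,reverse=True)
def cen(k):
    M=cv2.moments(k);return np.array([M['m10'],M['m01']])/M['m00']
def rel(R,p,s=None):  # scaled shift, turn from measured pose
    s=s or manip.sense();R0=np.array(s['tcp_rot'])
    return np.round(R0.T@(np.array(p)-s['ee_pos'])/.25,4),np.round(Ro.from_matrix(R0.T@R).as_rotvec()/np.pi,4)
def save(n,img): cv2.imwrite(f'pics/{n}.png',img[:,:,::-1])
E
python3 - <<'E'
from h import *
np.set_printoptions(precision=4,suppress=True)
T=manip.capture('top');S=manip.capture('scene');W=manip.capture('wrist')
save('w0',W['img'])
s=manip.sense();R0=np.array(s['tcp_rot']);print('cam in tool',R0.T@(-np.array(W['R']).T@W['t']-s['ee_pos']),np.array(W['R'])@R0,W['fov_y'])
for n,lo,hi in(('blue',(100,80,30),(125,255,255)),('orange',(5,150,90),(18,255,255)),('red',(0,180,90),(4,255,255)),('yel',(20,130,90),(32,255,255))):
    for nm,c in(('T',T),('S',S)):
        for k in blobs(mask(c,lo,hi),15)[:6]:
            r=cv2.minAreaRect(k); print(n,nm,cen(k),cv2.contourArea(k),r[1],onz(c,cen(k),0)[0])
k=blobs(mask(T,(100,80,30),(125,255,255)))
E
```

```text
cam in tool [ 0.0789 -0.0013 -0.1425] [[-0.0003  1.     -0.0012]
 [-0.952  -0.0007 -0.306 ]
 [-0.306   0.0011  0.952 ]] 64.60516721233748
blue T [326.3104 222.7674] 2848.0 (69.64431762695312, 42.749629974365234) [ 0.5965 -0.0274  0.    ]
blue T [ 29.315  142.3266] 172.5 (3.970566511154175, 65.35981750488281) [0.8131 0.6808 0.    ]
blue T [192.7836 258.0414] 161.0 (18.0, 13.0) [0.5223 0.2875 0.    ]
blue T [372.7895 160.386 ] 28.5 (17.459129333496094, 7.370288848876953) [ 0.7448 -0.1443  0.    ]
blue S [311.1718 237.5263] 2585.0 (38.4727897644043, 77.7334213256836) [ 0.6002 -0.0269  0.    ]
blue S [426.4221 276.1582] 432.0 (15.185906410217285, 32.36592102050781) [0.4291 0.1753 0.    ]
blue S [232.1911 217.2615] 218.0 (17.91948890686035, 18.577085494995117) [ 0.7372 -0.1629  0.    ]
blue S [410.3172 217.6699] 155.0 (16.73495864868164, 14.55213737487793) [0.3689 0.0243 0.    ]
orange T [263.8574  35.1495] 1793.5 (70.0, 30.0) [1.0723 0.1115 0.    ]
orange T [223.6881  38.973 ] 1581.5 (71.80563354492188, 37.04126739501953) [1.0649 0.2113 0.    ]
orange T [596.4881  30.6494] 1429.0 (63.334
[... 610 characters left out ...]
174 -0.0225  0.    ]
orange S [ 60.9982 433.6698] 4338.5 (48.33047103881836, 170.98426818847656) [1.157  0.1587 0.    ]
orange S [ 65.1289 295.5426] 3878.5 (34.461395263671875, 144.90060424804688) [ 1.1116 -0.1176  0.    ]
orange S [ 97.5353 456.1655] 512.5 (23.337875366210938, 104.086181640625) [1.1093 0.2221 0.    ]
red T [146.9274 273.4323] 50.5 (6.063390731811523, 10.6715669631958) [0.4895 0.394  0.    ]
red S [468.5715 310.9809] 383.5 (14.680333137512207, 31.23475456237793) [0.4018 0.2819 0.    ]
yel T [447.5676 151.7477] 230.5 (32.10993957519531, 8.854829788208008) [ 0.761  -0.3255  0.    ]
yel S [202.1246 172.6278] 231.5 (8.356289863586426, 33.05377197265625) [ 0.7535 -0.3363  0.    ]
```

View pics/w0.png

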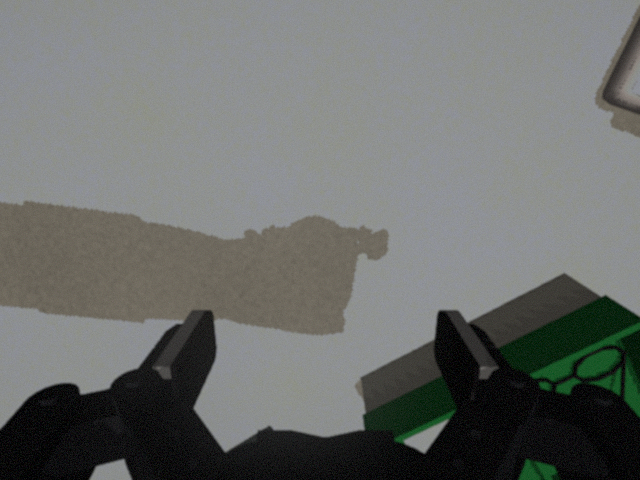

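The wrist view shows both fingers, open, at the bottom (tips near (210,340) and (440,340)), with plain counter and the arm's shadow ahead. I'm moving over to the mat and rack.

>>> {"api": "servo_tool", "payload": {
  "moves": [
    [[-0.725,-0.63,-0.093],[0,0,0]],
    [[-0.725,-0.63,-0.093],[0,0,0]],
    [[-0.725,-0.63,-0.093],[0,0,0]],
    [[-0.725,-0.63,-0.093],[0,0,0]],
    [[-0.725,-0.63,-0.093],[0,0,0]],
    [[-0.725,-0.63,-0.093],[0,0,0]]
  ]
}}

```text
clock: 1.0
ee_pos: [0.3311, 0.3125, 0.2546]
tcp_rot: [[-0.919, 0.395, 0.0], [0.395, 0.919, 0.001], [0.0, 0.001, -1.0]]
wrist_force: [-0.6, -0.2, 0.8]
gripper_width: 1.0
grip_force: 0.0
```

>>> {"api": "servo_tool", "payload": {
  "moves": [
    [[-0.725,-0.63,-0.093],[0,0,0]],
    [[-0.725,-0.63,-0.093],[0,0,0]],
    [[-0.725,-0.63,-0.093],[0,0,0]],
    [[-0.725,-0.63,-0.093],[0,0,0]],
    [[-0.725,-0.63,-0.093],[0,0,0]],
    [[-0.725,-0.63,-0.093],[0,0,0]]
  ]
}}

```text
clock: 1.75
ee_pos: [0.4353, 0.0974, 0.2773]
tcp_rot: [[-0.92, 0.393, -0.001], [0.393, 0.92, 0.001], [0.001, 0.0, -1.0]]
wrist_force: [0.6, 0.5, -0.8]
gripper_width: 1.002
grip_force: 0.0
```

>>> {"api": "servo_tool", "payload": {
  "moves": [
    [[-0.725,-0.63,-0.093],[0,0,-0.129]],
    [[-0.725,-0.63,-0.093],[0,0,-0.129]],
    [[-0.725,-0.63,-0.093],[0,0,-0.129]],
    [[-0.725,-0.63,-0.093],[0,0,-0.129]],
    [[-0.725,-0.63,-0.093],[0,0,-0.129]],
    [[-0.725,-0.63,-0.093],[0,0,-0.129]]
  ]
}}

```text
clock: 2.5
ee_pos: [0.5401, -0.118, 0.3004]
tcp_rot: [[-1.0, -0.003, -0.001], [-0.003, 1.0, 0.001], [0.001, 0.001, -1.0]]
wrist_force: [0.3, 0.8, -0.1]
gripper_width: 0.998
grip_force: 0.0
```

```bash
python3 - <<'E'
from h import *
import pickle
W=manip.capture('wrist');save('w1',W['img']);pickle.dump(W,open('w1.pkl','wb'))
for n,lo,hi in(('blue',(100,80,30),(125,255,255)),('orange',(5,150,90),(18,255,255))):
    for k in blobs(mask(W,lo,hi),40)[:6]:
        print(n,cen(k).round(1),cv2.contourArea(k),cv2.minAreaRect(k),onz(W,cen(k),0)[0].round(4))
E
```

```text
blue [399.6 231.5] 10800.5 ((401.5, 232.5), (133.0, 89.0), 90.0) [ 0.5918 -0.0268  0.    ]
blue [305.5 344.9] 558.0 ((306.21856689453125, 347.24493408203125), (32.5471076965332, 29.012149810791016), 9.162346839904785) [ 0.751  -0.1435  0.    ]
blue [459.8  32.3] 448.5 ((461.0301818847656, 28.62451171875), (41.28275680541992, 25.039941787719727), 70.64100646972656) [0.375  0.0225 0.    ]
orange [123.2 184.6] 1101.5 ((123.26153564453125, 185.20770263671875), (24.930980682373047, 53.83106994628906), 60.2551155090332) [ 0.5352 -0.3538  0.    ]
orange [207.9 265.4] 360.5 ((208.4230499267578, 265.3846130371094), (35.50081253051758, 11.926054954528809), 56.30992889404297) [ 0.6364 -0.2641  0.    ]
```

View pics/w1.png

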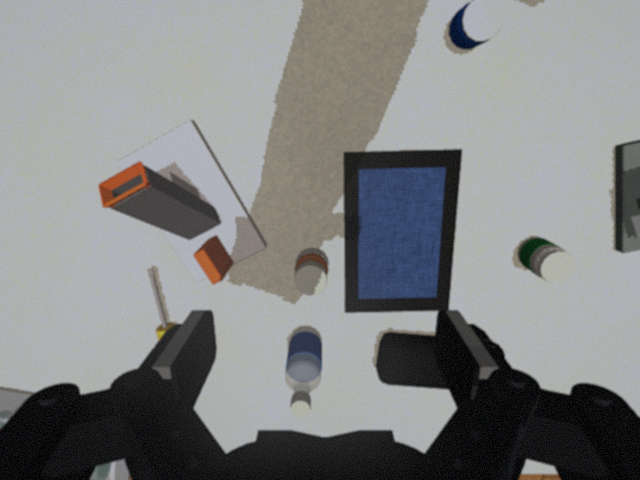

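Wrist view from above. The blue field spans (345–460, 150–310). The rack has its mouth at about (123,185), its fin at about (212,260), and a right base edge from (193,121) to (267,244). The jar at (312,270) sits between rack and mat, with the tub at (475,25) and the tin at (545,258).

```bash
python3 - <<'E'
from h import *
import pickle
np.set_printoptions(precision=4,suppress=True)
W=pickle.load(open('w1.pkl','rb'))
k=blobs(mask(W,(100,80,30),(125,255,255)))[0]
P=onz(W,k[:,0,:]+0.0,0.002)[:,:2]
r=cv2.minAreaRect((P*1000).astype(np.float32));print('mat rect',r,cv2.boxPoints(r))
blk=cv2.inRange(W['img'].max(2),0,45);
# rack edge: fit line on dark side pixels near given segment
e=onz(W,[[193,121],[267,244]],0.014);d=e[1]-e[0];print('edge',e,np.linalg.norm(d),np.degrees(np.arctan2(d[1],d[0])))
e2=onz(W,[[193,121],[117,160]],0.014);print(e2,np.linalg.norm(e2[1]-e2[0]))
yaw=np.arctan2(d[1],d[0]);c,s=np.cos(yaw),np.sin(yaw);Rz=np.array([[c,-s],[s,c]])
for q,l in((e[0],(-75,50)),(e[1],(90,50))): print('rack origin',q[:2]-Rz@np.array(l)/1000)
k=blobs(mask(W,(5,150,90),(18,255,255)))
print(k[1][:,0,:].shape, cv2.approxPolyDP(k[1],2,True)[:,0], 'fin top',onz(W,cv2.approxPolyDP(k[1],2,True)[:,0],.068))
print('things jar,tin,tub tops',onz(W,[[312,280]],.06),onz(W,[[553,264]],.055),onz(W,[[482,22]],.045),'spray',onz(W,[[301,402]],.13))
cv2.imwrite('pics/w1c.png',cv2.resize(W['img'][100:310,90:340,::-1],None,fx=3,fy=3,interpolation=cv2.INTER_CUBIC)[:600])
E
```

```text
mat rect ((597.3096313476562, -27.259387969970703), (168.12826538085938, 102.98255920410156), 1.5576575994491577) [[511.8769  21.9278]
 [514.6762 -81.0168]
 [682.7424 -76.4465]
 [679.9431  26.498 ]]
edge [[ 0.4639 -0.2603  0.014 ]
 [ 0.6035 -0.1867  0.014 ]] 0.15773559775667098 27.788493380552723
[[ 0.4639 -0.2603  0.014 ]
 [ 0.5054 -0.3489  0.014 ]] 0.09783645948888346
rack origin [ 0.5536 -0.2695]
rack origin [ 0.5472 -0.2729]
(75, 2) [[198 251]
 [195 256]
 [214 282]
 [220 279]
 [220 274]
 [203 249]] fin top [[ 0.5934 -0.2507  0.068 ]
 [ 0.5989 -0.2545  0.068 ]
 [ 0.6287 -0.2371  0.068 ]
 [ 0.6252 -0.2304  0.068 ]
 [ 0.6194 -0.2299  0.068 ]
 [ 0.5912 -0.2453  0.068 ]]
things jar,tin,tub tops [[ 0.6297 -0.132   0.06  ]] [[0.6126 0.1324 0.055 ]] [[0.3752 0.0278 0.045 ]] spray [[ 0.7319 -0.1418  0.13  ]]
```

View pics/w1c.png

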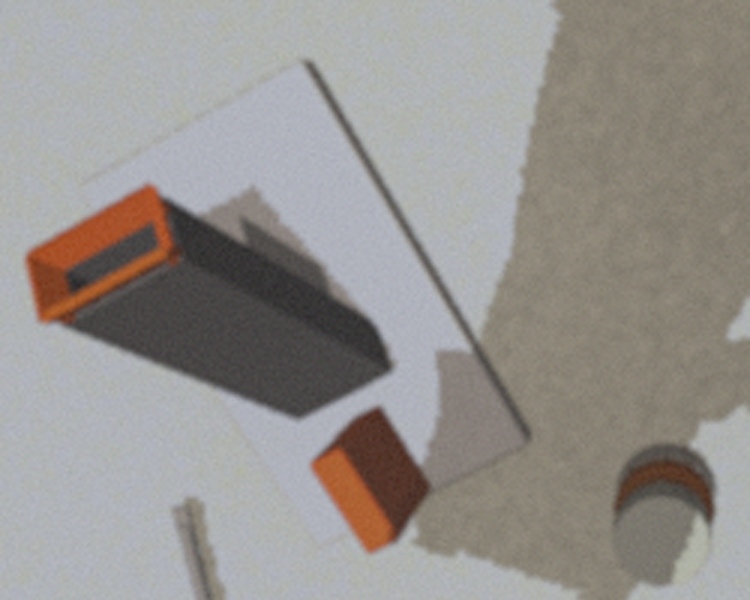

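The crop confirms the fin's top face at full-image corners of about (194,255), (201,251), (222,280) and (214,284). The base edge runs from (192.7,120.7) to (266.5,246).

```bash
python3 - <<'E'
from h import *
import pickle
np.set_printoptions(precision=4,suppress=True)
W=pickle.load(open('w1.pkl','rb'))
f=onz(W,[[194.3,255],[201,251],[221.7,280],[214,284]],.068);print(f,f.mean(0))
for a,b in((0,3),(1,2)):
    d=f[b]-f[a];print(np.linalg.norm(d),np.degrees(np.arctan2(d[1],d[0])))
e=onz(W,[[192.7,120.7],[266.5,246]],.014);d=e[1]-e[0];print(e,np.linalg.norm(d),np.degrees(np.arctan2(d[1],d[0])))
yaw=np.radians(28.5);
Rg=Ro.from_euler('z',yaw).as_matrix()@np.diag([-1,1,-1]);print(rel(Rg,[f[:,0].mean(),f[:,1].mean(),.15]))
E
```

```text
[[ 0.5978 -0.2551  0.068 ]
 [ 0.5934 -0.2476  0.068 ]
 [ 0.6263 -0.2286  0.068 ]
 [ 0.631  -0.2373  0.068 ]] [ 0.6121 -0.2422  0.068 ]
0.03764719117822309 28.190188421945997
0.03803052874866847 29.94804498416635
[[ 0.4636 -0.2605  0.014 ]
 [ 0.606  -0.1874  0.014 ]] 0.16004636484666887 27.18582816591467
(array([-0.2882, -0.4998,  0.6019]), array([ 0.0004, -0.0003, -0.1573]))
```

>>> {"api": "servo_tool", "payload": {
  "moves": [
    [[-0.29,-0.5,0.3],[0,0,-0.157]],
    [[-0.29,-0.5,0.5],[0,0,-0.157]],
    [[-0.29,-0.5,0.5],[0,0,-0.157]],
    [[-0.29,-0.5,0.5],[0,0,-0.157]],
    [[-0.29,-0.5,0.5],[0,0,-0.157]],
    [[-0.29,-0.5,0.5],[0,0,-0.157]]
  ]
}}

```text
clock: 3.3
ee_pos: [0.6134, -0.2433, 0.1786]
tcp_rot: [[-0.88, -0.475, 0.003], [-0.475, 0.88, -0.001], [-0.002, -0.002, -1.0]]
wrist_force: [0.2, 0.1, 0.1]
gripper_width: 1.002
grip_force: 0.0
```

```bash
python3 - <<'E'
from h import *
import pickle
W=manip.capture('wrist');pickle.dump(W,open('w2.pkl','wb'))
cv2.imwrite('pics/w2.png',W['img'][:,:,::-1])
for k in blobs(mask(W,(5,150,40),(18,255,255)),100)[:6]:
    print(cen(k),cv2.contourArea(k),cv2.approxPolyDP(k,3,True)[:,0].tolist())
E
```

```text
[332.12919414  54.0258803 ] 4018.5 [[287, 33], [285, 69], [294, 79], [299, 74], [332, 74], [371, 80], [379, 70], [375, 33]]
[327.29343884 227.49851632] 1011.0 [[321, 195], [319, 258], [334, 259], [334, 196]]
[425.2852459  284.81530055] 305.0 [[432, 276], [417, 280], [407, 297], [409, 306], [410, 294], [429, 285], [448, 289]]
```

View pics/w2.png

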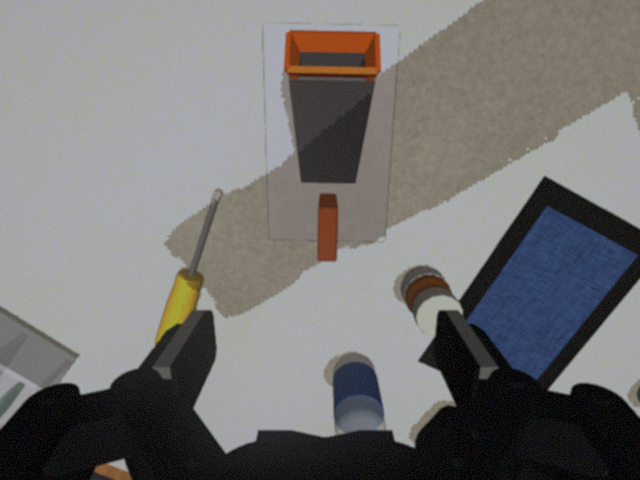

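The close wrist view shows the rack straight below the tool. The fin's top face runs from about (318–337, 205) to (319–336, 260), the base corners are (263,24), (399,24), (270,240) and (385,240), and the mouth is at (287–379, 33–74).

```bash
python3 - <<'E'
from h import *
import pickle
np.set_printoptions(precision=4,suppress=True)
W=pickle.load(open('w2.pkl','rb'));V=pickle.load(open('w1.pkl','rb'))
print(W['cx'],W['cy'])
b=onz(W,[[263,24],[399,24.5],[385.5,241],[269.5,240]],.014);print(b)
for i in range(4):
    d=b[(i+1)%4]-b[i];print(i,np.linalg.norm(d),np.degrees(np.arctan2(d[1],d[0])))
f=onz(W,[[319,205],[337,205],[337.5,260],[319,260.5]],.068)
fc=f.mean(0);print(f,fc); ctr=b.mean(0);
d=(b[2]+b[3]-b[0]-b[1])/2;print('axis yaw',np.degrees(np.arctan2(d[1],d[0])),'centre',ctr)
# triangulate fin rear corners between w1 and w2
for a,c in(([214,284],[319,260.5]),([221.7,280],[337.5,260])): print(tri([(V,np.array(a)),(W,np.array(c))]))
y=np.arctan2(d[1],d[0]);print('origin from base',ctr[:2]-.0075*np.array([np.cos(y),np.sin(y)]),'from fin',fc[:2]-.068*np.array([np.cos(y),np.sin(y)]))
# mat in this view too
k=blobs(mask(W,(100,80,30),(125,255,255)))
for n,C in(('w1',V),('w2',W)):
    print(n,[ (cv2.contourArea(q),cv2.approxPolyDP(q,4,True)[:,0].tolist()) for q in blobs(mask(C,(100,80,30),(125,255,255)))[:1]])
E
```

```text
324.7656865822428 240.13546346419733
[[ 0.5086 -0.3509  0.014 ]
 [ 0.4625 -0.2648  0.014 ]
 [ 0.6072 -0.1885  0.014 ]
 [ 0.6534 -0.2758  0.014 ]]
0 0.09763815419616874 118.15341027620953
1 0.16354532458572713 27.79510040982602
2 0.09870058595292658 -62.132758273735156
3 0.16306247744730767 -152.57885562397138
[[ 0.5954 -0.258   0.068 ]
 [ 0.5896 -0.2473  0.068 ]
 [ 0.6244 -0.2276  0.068 ]
 [ 0.631  -0.239   0.068 ]] [ 0.6101 -0.243   0.068 ]
axis yaw 27.608398816577743 centre [ 0.5579 -0.27    0.014 ]
(array([ 0.6324, -0.2384,  0.0645]), np.float64(0.0001596469353682694))
(array([ 0.6243, -0.2279,  0.0707]), np.float64(0.0007523695925943566))
origin from base [ 0.5513 -0.2735] from fin [ 0.5498 -0.2745]
w1 [(10800.5, [[445, 167], [358, 170], [358, 298], [436, 297]])]
w2 [(14997.5, [[548, 205], [466, 320], [485, 332], [511, 368], [535, 380], [638, 256]])]
```

>>> {"api": "servo_tool", "payload": {
  "moves": [
    [[0.0075,0.01,0.2],[0,0,0.002]],
    [[0.0075,0.01,0.4],[0,0,0.002]],
    [[0.0075,0.01,0.55],[0,0,0.002]],
    [[0.0075,0.01,0.61],[0,0,0.002]],
    [[0.0075,0.01,0.61],[0,0,0.002]],
    [[0.0075,0.01,0.61],[0,0,0.002]]
  ]
}}

```text
clock: 4.1
ee_pos: [0.6115, -0.2442, 0.026]
tcp_rot: [[-0.883, -0.469, 0.003], [-0.469, 0.883, -0.002], [-0.002, -0.003, -1.0]]
wrist_force: [-0.1, 0.3, -0.1]
gripper_width: 0.999
grip_force: 0.0
```

>>> {"api": "servo_tool", "payload": {
  "moves": [
    [[0,0,0],[0,0,0]],
    [[0,0,0],[0,0,0]],
    [[0,0,0],[0,0,0]],
    [[0,0,0],[0,0,0]],
    [[0,0,0],[0,0,0]],
    [[0,0,0],[0,0,0]]
  ],
  "gripper": 5
}}

```text
clock: 4.85
ee_pos: [0.6099, -0.2434, 0.0237]
tcp_rot: [[-0.884, -0.468, 0.0], [-0.468, 0.884, 0.0], [-0.0, 0.0, -1.0]]
wrist_force: [-1.9, 0.2, 4.4]
gripper_width: 0.154
grip_force: 59.4
```

```bash
python3 - <<'E'
from h import *
import pickle
np.set_printoptions(precision=4,suppress=True)
V=pickle.load(open('w1.pkl','rb'))
T=manip.capture('top');S=manip.capture('scene')
for n,C in(('w1',V),('T',T),('S',S)):
    k=blobs(mask(C,(100,80,30),(125,255,255)))[0]
    P=onz(C,k[:,0],.001)[:,:2].astype(np.float32)
    (cx,cy),wh,a=cv2.minAreaRect(P*1000);print(n,cx,cy,wh,a)
    c0=P.mean(0)
    for nm,ax,sg in(('x-',0,-1),('x+',0,1),('y-',1,-1),('y+',1,1)):
        q=P-np.array([cx,cy])/1000
        o=1-ax;h=(.08,.048)[ax];ho=(.08,.048)[o]
        m=(abs(q[:,ax]-sg*(.0825,.05)[ax])<.009)&(abs(q[:,o])<ho*.8)
        if m.sum()<8: print(nm,'few');continue
        vx,vy,x0,y0=cv2.fitLine(P[m],cv2.DIST_HUBER,0,.001,.001).ravel()
        print(nm,m.sum(),x0.round(4),y0.round(4),np.degrees(np.arctan2(vy,vx)).round(2))
E
```

```text
w1 597.61865234375 -27.05063247680664 (168.5094451904297, 103.21601867675781) 1.557659387588501
x- 67 0.5144 -0.0229 -88.41
x+ 60 0.6808 -0.0316 -89.95
y- 101 0.595 -0.0775 1.66
y+ 101 0.5956 0.0234 1.55
T 597.2431640625 -27.79387664794922 (167.191650390625, 102.38575744628906) 1.612223505973816
x- 33 0.515 -0.0285 -88.5
x+ 32 0.6797 -0.0283 -88.09
y- 53 0.5969 -0.0772 1.48
y+ 54 0.6041 0.0223 1.65
S 598.35888671875 -27.628612518310547 (167.63685607910156, 103.45149230957031) 1.5828684568405151
x- 24 0.5156 -0.0273 -88.47
x+ 25 0.6809 -0.0298 -88.88
y- 49 0.5984 -0.0777 1.87
y+ 52 0.604 0.0222 1.43
```

The fin is gripped and the mat pose agrees across three views: origin at about (0.5900, -0.0275), yaw 1.55°. Next is planning the slide round the jar.

```bash
python3 - <<'E'
from h import *
import pickle
np.set_printoptions(precision=3,suppress=True)
W=pickle.load(open('w2.pkl','rb'))
tip,=onz(W,[[218.,190]],.003);hd,=onz(W,[[190.,272]],.01);print('driver',tip,hd)
j1=onz(pickle.load(open('w1.pkl','rb')),[[312,281]],.06)[0];j2=onz(W,[[438,312]],.06)[0];print('jar',j1,j2)
obs=[(*(j1+j2)[:2]/2,.021),(*tip[:2],.004),(*hd[:2],.008),(.3752,.028,.02),(.6126,.1324,.02)]
wp=[(.5505,-.274,28,0),(.505,-.245,28,4),(.497,-.22,8,6),(.497,-.19,1.55,3),(.497,-.0285,1.55,9),(.59,-.0275,1.55,7)]
s=manip.sense();g=.0668
last=wp[0]
for a,b in zip(wp,wp[1:]):
    for i in range(1,b[3]+1):
        x,y,w=np.array(a[:3])+(np.array(b[:3])-a[:3])*i/b[3]
        R=Ro.from_euler('z',w,degrees=True).as_matrix()
        poly=((np.array([[-75,-50],[90,-50],[90,50],[-75,50]])/1000)@R[:2,:2].T+[x,y]).astype(np.float32)
        cl=[-cv2.pointPolygonTest(poly,(float(o[0]),float(o[1])),True)-o[2] for o in obs]
        p=R@[g,0,0]+[x,y,0];p[2]=s['ee_pos'][2]
        sh,tu=rel(R@np.diag([-1,1,-1]),p,s); print(i,sh[:2],tu[2],'clr',np.round(np.array(cl)*1000).astype(int))
E
```

```text
driver [ 0.638 -0.333  0.003] [ 0.715 -0.325  0.01 ]
jar [ 0.631 -0.132  0.06 ] [ 0.628 -0.137  0.06 ]
1 [0.027 0.051] -0.0004 clr [ 36  51  84 267 293]
2 [0.053 0.098] -0.0004 clr [ 39  63  98 255 287]
3 [0.08  0.144] -0.0004 clr [ 44  75 111 244 281]
4 [0.106 0.191] -0.0004 clr [ 51  86 125 232 276]
1 [0.104 0.193] 0.0181 clr [ 48  86 125 228 274]
2 [0.102 0.195] 0.0366 clr [ 44  85 125 223 273]
3 [0.101 0.197] 0.0552 clr [ 41  85 126 217 272]
4 [0.101 0.199] 0.0737 clr [ 39  84 128 209 272]
5 [0.102 0.201] 0.0922 clr [ 36  84 129 201 272]
6 [0.104 0.203] 0.1107 clr [ 34  84 132 193 272]
1 [0.089 0.229] 0.1227 clr [ 30  91 136 180 265]
2 [0.074 0.255] 0.1346 clr [ 26  97 141 168 258]
3 [0.06  0.282] 0.1465 clr [ 23 104 146 156 251]
1 [0.026 0.345] 0.1465 clr [ 22 120 157 139 233]
2 [-0.008  0.408] 0.1465 clr [ 22 137 169 122 216]
3 [-0.041  0.472] 0.1465 clr [ 21 154 182 105 198]
4 [-0.075  0.535] 0.1465 clr [ 21 171 195  88 180]
5 [-0.108  0.599] 0.1465 clr [ 20 188 210  72 162]
6 [-0.142  0.662] 0.1465 clr [ 20 205 225  57 145]
7 [-0.176  0.726] 0.1465 clr [ 26 223 240  44 127]
8 [-0.209  0.789] 0.1465 clr [ 37 240 255  33 109]
9 [-0.243  0.852] 0.1465 clr [ 50 258 271  26  92]
1 [-0.29   0.828] 0.1465 clr [ 44 256 266  39  89]
2 [-0.337  0.804] 0.1465 clr [ 40 255 260  53  88]
3 [-0.385  0.779] 0.1465 clr [ 38 254 256  66  88]
4 [-0.432  0.755] 0.1465 clr [ 38 254 252  79  89]
5 [-0.479  0.731] 0.1465 clr [ 37 253 249  92  89]
6 [-0.526  0.706] 0.1465 clr [ 37 253 246 105  89]
7 [-0.574  0.682] 0.1465 clr [ 37 253 244 119  89]
```

>>> {"api": "servo_tool", "payload": {
  "moves": [
    [[0.027,0.051,0],[0,0,0]],
    [[0.053,0.098,0],[0,0,0]],
    [[0.08,0.144,0],[0,0,0]],
    [[0.106,0.191,0],[0,0,0]],
    [[0.104,0.193,0],[0,0,0.018]],
    [[0.102,0.195,0],[0,0,0.037]],
    [[0.101,0.197,0],[0,0,0.055]],
    [[0.101,0.199,0],[0,0,0.074]],
    [[0.102,0.201,0],[0,0,0.092]],
    [[0.104,0.203,0],[0,0,0.111]],
    [[0.089,0.229,0],[0,0,0.123]],
    [[0.074,0.255,0],[0,0,0.135]],
    [[0.06,0.282,0],[0,0,0.1465]],
    [[0.026,0.345,0],[0,0,0.1465]],
    [[-0.008,0.408,0],[0,0,0.1465]],
    [[-0.041,0.472,0],[0,0,0.1465]],
    [[-0.041,0.472,0],[0,0,0.1465]]
  ]
}}

```text
clock: 7.08
ee_pos: [0.5633, -0.1327, 0.0237]
tcp_rot: [[-1.0, -0.029, -0.0], [-0.029, 1.0, 0.002], [0.0, 0.002, -1.0]]
wrist_force: [0.7, 5.8, 4.7]
gripper_width: 0.153
grip_force: 60.2
```

```bash
python3 - <<'E'
from h import *
import pickle
np.set_printoptions(precision=4,suppress=True)
W=manip.capture('wrist');save('w3',W['img']);pickle.dump(W,open('w3.pkl','wb'))
s=manip.sense()
R=Ro.from_euler('z',1.55,degrees=True).as_matrix()
for x,y in((.497,-.0285),(.59,-.0275)):
    p=R@[.0668,0,0]+[x,y,s['ee_pos'][2]];print(rel(R@np.diag([-1,1,-1]),p,s))
print(s['wrist_force'])
E
```

```text
(array([-0.0139,  0.424 ,  0.0013]), array([ 0.0009, -0.    ,  0.0005]))
(array([-0.3859,  0.4173,  0.0012]), array([ 0.0009, -0.    ,  0.0005]))
[-0.3681  7.1069  4.7947]
```

View pics/w3.png

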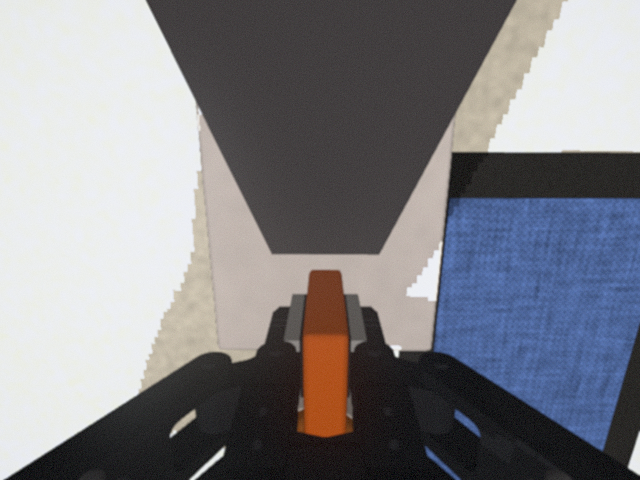

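The wrist view shows the rack held square to the tool, with base edges at columns ~203–220 and 455–433, still flat, and the mat to its right. The slide continues.

>>> {"api": "servo_tool", "payload": {
  "moves": [
    [[-0.001,0.06,0],[0,0,0]],
    [[-0.003,0.12,0],[0,0,0]],
    [[-0.005,0.18,0],[0,0,0]],
    [[-0.007,0.24,0],[0,0,0]],
    [[-0.01,0.3,0],[0,0,0]],
    [[-0.012,0.36,0],[0,0,0]],
    [[-0.014,0.42,0],[0,0,0]],
    [[-0.06,0.422,0],[0,0,0]],
    [[-0.11,0.421,0],[0,0,0]],
    [[-0.16,0.42,0],[0,0,0]],
    [[-0.21,0.42,0],[0,0,0]],
    [[-0.26,0.419,0],[0,0,0]],
    [[-0.31,0.418,0],[0,0,0]],
    [[-0.35,0.418,0],[0,0,0]],
    [[-0.386,0.417,0],[0,0,0]],
    [[-0.386,0.417,0],[0,0,0]],
    [[-0.386,0.417,0],[0,0,0]]
  ]
}}

```text
clock: 9.25
ee_pos: [0.6553, -0.0276, 0.0231]
tcp_rot: [[-1.0, -0.027, -0.004], [-0.027, 1.0, 0.0], [0.004, 0.001, -1.0]]
wrist_force: [-4.9, 0.7, 4.8]
gripper_width: 0.157
grip_force: 61.0
```

```bash
python3 - <<'E'
from h import *
import pickle
np.set_printoptions(precision=4,suppress=True)
W=manip.capture('wrist');T=manip.capture('top')
img=np.vstack([cv2.resize(T['img'][150:300,220:440],(640,436),interpolation=cv2.INTER_CUBIC)[:, :],]);
save('w4',np.hstack([cv2.resize(W['img'],(480,360)),cv2.resize(T['img'][165:285,270:385],(320,334),interpolation=cv2.INTER_CUBIC)[:, :] if 0 else cv2.resize(T['img'][160:295,270:390],(320,360),interpolation=cv2.INTER_CUBIC)]))
pickle.dump((W,T),open('w4.pkl','wb'))
E
```

```text
(no output)
```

View pics/w4.png

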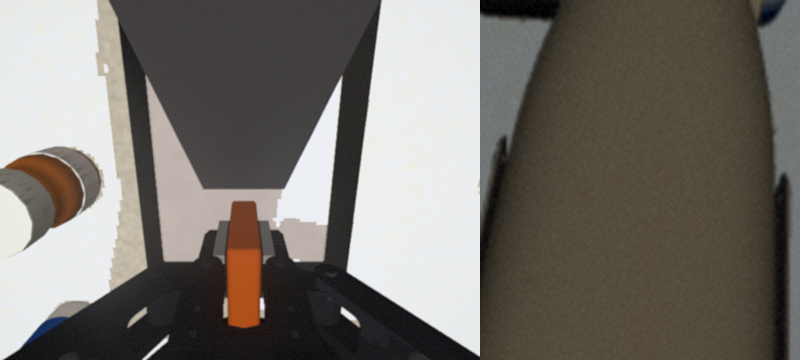

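The wrist half shows the rack within the black border on both sides, with its base edges at about (150→160) and (342→325) in the scaled picture. The top view is blocked by the arm. I'll measure the residual from the edges.

```bash
cat > edge.py <<'E'
from h import *
def meas(W,rows,c0=325):
    g=cv2.GaussianBlur(W['img'],(3,3),0).max(2).astype(int)
    out={}
    for r in rows:
        dark=g[r]<60
        L=np.where(dark[:c0-75])[0];Rr=np.where(dark[c0+75:])[0]+c0+75
        # contiguous runs adjacent to base
        a=L.max();b=a
        while dark[b-1]: b-=1
        c=Rr.min();d=c
        while d<638 and dark[d+1]: d+=1
        out[r]=(b-.5,a+.5,c-.5,d+.5)
    Y=[[],[],[],[]]
    for r,v in out.items():
        for i in range(4): Y[i].append(onz(W,[[v[i],r]],.014 if i in(1,2) else .001)[0])
    return out,Y
E
python3 - <<'E'
from edge import *
import pickle
np.set_printoptions(precision=4,suppress=True)
W,T=pickle.load(open('w4.pkl','rb'))
o,Y=meas(W,range(270,345,8))
print({k:o[k] for k in list(o)[::3]})
M=np.array([.59,-.0275]);a=np.radians(1.55);u=np.array([np.cos(a),np.sin(a)]);n=np.array([-u[1],u[0]])
for i in range(4):
    P=np.array(Y[i])[:,:2]-M;x=P@u;y=P@n;k=np.polyfit(x,y,1);print(['outL','baseL','baseR','outR'][i],'y at x=0,90:',np.polyval(k,[0,90e-3])*1000,'deg',np.degrees(np.arctan(k[0])), 'x range',x.min(),x.max())
E
```

```text
{270: (np.float64(191.5), np.float64(208.5), np.float64(441.5), np.float64(471.5)), 294: (np.float64(202.5), np.float64(210.5), np.float64(438.5), np.float64(468.5)), 318: (np.float64(193.5), np.float64(212.5), np.float64(436.5), np.float64(465.5)), 342: (np.float64(196.5), np.float64(215.5), np.float64(433.5), np.float64(462.5))}
outL y at x=0,90: [-55.009  -66.2848] deg -7.1411871869071355 x range 0.053528803168405796 0.09213203868349433
baseL y at x=0,90: [-52.8353 -52.9673] deg -0.08403163390728469 x range 0.04825818681410799 0.08382537200352169
baseR y at x=0,90: [47.9118 47.2966] deg -0.3916937356699353 x range 0.04840861520309686 0.0840203176258534
outR y at x=0,90: [66.0567 66.0816] deg 0.015851943453959065 x range 0.05372505342003786 0.09239027149480367
```

>>> {"api": "servo_tool", "payload": {
  "moves": [
    [[-0.004,0.006,0],[0,0,-0.001]],
    [[-0.007,0.009,0],[0,0,-0.001]],
    [[-0.007,0.009,0],[0,0,-0.001]]
  ]
}}

```text
clock: 9.72
ee_pos: [0.6568, -0.0266, 0.0231]
tcp_rot: [[-1.0, -0.029, -0.004], [-0.029, 1.0, -0.002], [0.004, -0.002, -1.0]]
wrist_force: [-5.4, -3.0, 5.2]
gripper_width: 0.157
grip_force: 60.9
```

```bash
cat > m5.py <<'E'
from edge import *
np.set_printoptions(precision=4,suppress=True)
W=manip.capture('wrist')
o,Y=meas(W,range(240,345,5))
M=np.array([.59,-.0275]);a=np.radians(1.55);u=np.array([np.cos(a),np.sin(a)]);n=np.array([-u[1],u[0]])
for i in range(4):
    P=np.array(Y[i])[:,:2]-M;x=P@u;y=P@n;print(['outL','baseL','baseR','outR'][i],'y med',np.median(y)*1000,'slope',np.degrees(np.arctan(np.median(np.diff(y)/np.diff(x)))))
g=cv2.GaussianBlur(W['img'],(3,3),0).max(2).astype(int)
for c in(226,234,242,400,410,420,428):
    r=300+np.where(g[300:400,c]<70)[0][0]-.5;P=onz(W,[[c,r]],.014)[0,:2]-M;print(c,r,'front x',P@u*1000)
E
python3 m5.py
```

```text
outL y med -66.219001055916 slope 4.51588119297746
baseL y med -52.05145018001728 slope 0.09125274758479386
baseR y med 48.48679610992523 slope 0.08542245955212519
outR y med 66.25671553042586 slope -3.7490824084399033
226 349.5 front x 89.52339414827146
234 349.5 front x 89.51630702596749
242 349.5 front x 89.50921999499083
400 350.5 front x 89.90370936416437
410 349.5 front x 89.36041343796813
420 349.5 front x 89.3515571744543
428 349.5 front x 89.34447226634049
```

>>> {"api": "servo_tool", "payload": {
  "moves": [
    [[-0.001,0.005,0],[0,0,0]],
    [[-0.002,0.009,0],[0,0,0]],
    [[-0.002,0.009,0],[0,0,0]]
  ]
}}

```text
clock: 10.15
ee_pos: [0.6582, -0.0248, 0.0231]
tcp_rot: [[-1.0, -0.029, -0.002], [-0.029, 1.0, -0.002], [0.003, -0.002, -1.0]]
wrist_force: [-3.2, -4.7, 2.9]
gripper_width: 0.153
grip_force: 60.6
```

```bash
python3 m5.py
```

```text
outL y med -66.28181938445988 slope 4.182706016148388
baseL y med -50.27449328216271 slope 0.061718120777625944
baseR y med 50.157961600476916 slope 5.1473083742723595
outR y med 66.24757693833148 slope -3.865312275954659
226 349.5 front x 91.00596096769718
234 349.5 front x 90.99712709015832
242 349.5 front x 90.98829361725643
400 349.5 front x 90.81391539880832
410 349.5 front x 90.80288410824684
420 349.5 front x 90.79185344897587
428 349.5 front x 90.78302937605183
```

>>> {"api": "servo_tool", "payload": {
  "moves": [
    [[0,0,0],[0,0,0]],
    [[0,0,0],[0,0,0]],
    [[0,0,0],[0,0,0]],
    [[0,0,0],[0,0,0]]
  ],
  "gripper": 55
}}

```text
clock: 10.7
ee_pos: [0.6595, -0.0229, 0.0234]
tcp_rot: [[-1.0, -0.031, -0.0], [-0.031, 1.0, 0.0], [0.0, 0.0, -1.0]]
wrist_force: [0.2, -0.8, 0.9]
gripper_width: 0.641
grip_force: 0.0
```

>>> {"api": "servo_tool", "payload": {
  "moves": [
    [[0,0,-0.1],[0,0,0]],
    [[0,0,-0.3],[0,0,0]],
    [[0,0,-0.55],[0,0,0]],
    [[0,0,-0.8],[0,0,0]],
    [[0,0,-0.95],[0,0,0]],
    [[0,0,-0.95],[0,0,0]],
    [[0,0,-0.95],[0,0,0]]
  ]
}}

```text
clock: 11.58
ee_pos: [0.6592, -0.023, 0.2602]
tcp_rot: [[-1.0, -0.03, -0.001], [-0.03, 1.0, 0.0], [0.001, 0.0, -1.0]]
wrist_force: [0.1, -0.3, -0.5]
gripper_width: 0.645
grip_force: 0.0
```

```bash
python3 - <<'E'
from h import *
import pickle
np.set_printoptions(precision=4,suppress=True)
W=manip.capture('wrist');pickle.dump(W,open('w6.pkl','wb'));save('w6',W['img'])
k=blobs(mask(W,(5,150,40),(18,255,255)),100)
for q in k[:4]: print(cen(q),cv2.contourArea(q),cv2.approxPolyDP(q,3,True)[:,0].tolist())
s=manip.sense()
# cradle coarse: triangulate red handle centroid top/scene (bar must be seen)
T=manip.capture('top');S=manip.capture('scene');pickle.dump((T,S),open('ts6.pkl','wb'))
for nm,C in(('T',T),('S',S)):
    for lo,hi,t in(((0,150,60),(6,255,255),'red'),((105,150,40),(125,255,255),'blue')):
        for q in blobs(mask(C,lo,hi),30)[:5]: print(nm,t,cen(q),cv2.contourArea(q))
E
```

```text
[321.853   74.9799] 1911.5 [[290, 61], [289, 83], [294, 92], [350, 92], [354, 86], [352, 60]]
[322.8271 207.2493] 571.5 [[319, 181], [316, 229], [329, 230], [328, 182]]
[167.6936 467.7151] 303.0 [[186, 451], [182, 453], [180, 448], [180, 453], [185, 454], [177, 458], [170, 451], [175, 456], [163, 459], [170, 468], [160, 469], [163, 462], [153, 457], [158, 462], [154, 465], [151, 458], [152, 464], [160, 469], [153, 472], [150, 463], [140, 479], [148, 477], [144, 474], [148, 474], [149, 466], [150, 474], [152, 471], [157, 479], [159, 470], [171, 468], [167, 459], [172, 460], [169, 461], [174, 469], [164, 474], [170, 475], [166, 479], [171, 479], [168, 478], [173, 473], [184, 479], [184, 470], [190, 469], [184, 468], [182, 472], [179, 468], [175, 474], [173, 470], [177, 467], [173, 463], [175, 460], [178, 465], [186, 464], [180, 465]]
[474.7999 450.4905] 299.0 [[463, 439], [467, 442], [462, 444], [465, 454], [461, 455], [472, 456], [474, 465], [483, 460], [486, 454], [481, 452], [485, 448], [489, 453], [485, 457], [497, 456], [489, 454], [489, 446], [481, 446], [485, 440], [487, 444], [485, 440], [476, 440], [470, 446], [467, 438]]
T red [147.1095 272.9667] 70.0
T blue [ 28.6537 142.8139] 103.0
T blue [192.5707 259.9873] 92.0
S red [468.4605 311.5342] 445.5
S blue [426.3079 276.0483] 393.0
S blue [232.1132 217.663 ] 182.5
S blue [410.2512 217.8092] 138.0
```

View pics/w6.png

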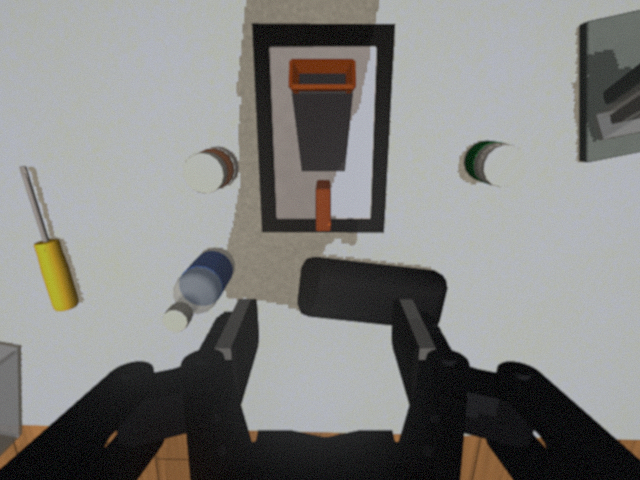

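The wrist view shows the rack docked straight inside the black border, with an even rim, the mouth at (289–355, 60–92), the fin at (323,207), and nothing else disturbed. Next I locate the red bar.

```bash
python3 - <<'E'
from h import *
import pickle
np.set_printoptions(precision=4,suppress=True)
T,S=pickle.load(open('ts6.pkl','rb'))
p,e=tri([(T,[147.1,273]),(S,[468.5,311.5])]);print('red',p,e)
p2,e=tri([(T,[192.57,260]),(S,[426.3,276])]);print('blue',p2,e)
d=p-p2;print('yaw',np.degrees(np.arctan2(-d[0],d[1])))
s=manip.sense();R=Ro.from_euler('z',13,degrees=True).as_matrix()@np.diag([-1,1,-1])
print(rel(R,[p[0]+.03,p[1]-.03,.30]))
W=pickle.load(open('w6.pkl','rb'))
g=cv2.GaussianBlur(W['img'],(3,3),0).max(2).astype(int)
M=np.array([.59,-.0275]);a=np.radians(1.55);u=np.array([np.cos(a),np.sin(a)]);n=np.array([-u[1],u[0]])
lab=lambda q,z:(lambda P:np.array([P@u,P@n])*1000)(onz(W,[q],z)[0,:2]-M)
for r in(110,140,170,190):
    dk=np.where(g[r,240:400]<75)[0]+240; sp=[x for x in np.split(dk,np.where(np.diff(dk)>1)[0]+1) if len(x)>8]
    L,Rr=sp[0],sp[-1];print(r,'mat y',lab((L[0]-.5,r),.001)[1],lab((Rr[-1]+.5,r),.001)[1],'base y',lab((L[-1]+.5,r),.014)[1],lab((Rr[0]-.5,r),.014)[1])
for c in(280,290,345,360):
    dk=np.where(g[10:250,c]<75)[0]+10; sp=[x for x in np.split(dk,np.where(np.diff(dk)>1)[0]+1) if len(x)>5]
    L,Rr=sp[0],sp[-1];print(c,'mat x',lab((c,L[0]-.5),.001)[0],lab((c,Rr[-1]+.5),.001)[0],'base x',lab((c,L[-1]+.5),.014)[0],lab((c,Rr[0]-.5),.014)[0])
E
```

```text
red [0.4863 0.3356 0.1523] 0.004982609673937082
blue [0.5086 0.2469 0.1517] 0.0036043672081699
yaw 14.150642851739859
(array([ 0.5298,  1.3309, -0.1614]), array([ 0.0004, -0.0011, -0.0626]))
110 mat y -66.36424080295045 66.83627681641708 base y -49.64281765103323 50.1751595505106
140 mat y -66.85039911221997 66.39149081182926 base y -49.77330809778806 50.396726207893
170 mat y -66.31090603305772 65.92539318430407 base y -49.91005124747166 50.62891034098388
190 mat y -66.29197346721627 65.95774718880985 base y -49.6610429647798 51.47828458093485
280 mat x -94.4972975040756 109.26318325276195 base x -73.72330750255956 92.17931792137371
290 mat x -94.52895385787843 109.23482918436814 base x -73.75375299463549 91.06108196649761
345 mat x -94.70310557115783 109.07883786174017 base x -73.92124401281622 91.99902593993046
360 mat x -94.75061376392107 109.0362818619214 base x -73.96693537167849 91.95740581079372
```

>>> {"api": "servo_tool", "payload": {
  "moves": [
    [[0.26,0.66,-0.16],[0,0,0]],
    [[0.26,0.66,-0.16],[0,0,0]],
    [[0.26,0.66,-0.16],[0,0,0]],
    [[0.26,0.66,-0.16],[0,0,0]],
    [[0.26,0.66,-0.16],[0,0,0]]
  ]
}}

```text
clock: 12.35
ee_pos: [0.5893, 0.1398, 0.3001]
tcp_rot: [[-1.0, -0.031, -0.001], [-0.031, 1.0, -0.0], [0.001, -0.0, -1.0]]
wrist_force: [0.2, -0.5, 0.2]
gripper_width: 0.643
grip_force: 0.0
```

>>> {"api": "servo_tool", "payload": {
  "moves": [
    [[0.27,0.67,0],[0,0,-0.066]],
    [[0.27,0.67,0],[0,0,-0.066]],
    [[0.27,0.67,0],[0,0,-0.066]],
    [[0.27,0.67,0],[0,0,-0.066]],
    [[0.27,0.67,0],[0,0,-0.066]]
  ]
}}

```text
clock: 12.98
ee_pos: [0.5176, 0.304, 0.3]
tcp_rot: [[-0.972, -0.234, -0.001], [-0.234, 0.972, -0.001], [0.001, -0.001, -1.0]]
wrist_force: [-0.4, -0.9, 0.8]
gripper_width: 0.649
grip_force: 0.0
```

```bash
python3 - <<'E'
from h import *
import pickle
W=manip.capture('wrist');pickle.dump(W,open('w7.pkl','wb'));save('w7',W['img'])
for t,lo,hi in(('red',(0,120,40),(7,255,255)),('red2',(170,120,40),(180,255,255)),('blue',(105,130,40),(125,255,255))):
    for q in blobs(mask(W,lo,hi),100)[:3]: print(t,cen(q).round(1),cv2.contourArea(q),cv2.approxPolyDP(q,3,True)[:,0].tolist(),cv2.minAreaRect(q))
E
```

```text
red [371.6 197.6] 1062.5 [[360, 181], [354, 215], [379, 215], [390, 201], [390, 182]] ((371.5, 198.5), (35.0, 37.0), 90.0)
blue [621.2 427.3] 1049.0 [[591, 415], [639, 455], [639, 443], [635, 442], [639, 441], [639, 424], [626, 411], [617, 409]] ((622.9061889648438, 426.2155456542969), (62.43670654296875, 26.758590698242188), 41.987213134765625)
blue [249.  191.4] 624.0 [[233, 183], [233, 199], [238, 204], [239, 200], [246, 205], [247, 201], [258, 201], [259, 206], [268, 196], [264, 197], [266, 187], [262, 181]] ((250.5, 193.5), (25.0, 35.0), 90.0)
blue [470.9 462.7] 544.5 [[465, 441], [463, 478], [487, 479], [473, 454], [475, 439]] ((469.8899230957031, 461.6330261230469), (43.10218048095703, 22.796266555786133), 73.3007583618164)
```

>>> {"api": "servo_tool", "payload": {
  "moves": [
    [[0.1,0.4,0],[0,0,0]],
    [[0.1,0.4,0],[0,0,0]],
    [[0.1,0.4,0],[0,0,0]],
    [[0.1,0.4,0],[0,0,0]]
  ]
}}

```text
clock: 13.52
ee_pos: [0.4702, 0.3951, 0.3007]
tcp_rot: [[-0.972, -0.233, -0.0], [-0.233, 0.972, -0.001], [0.0, -0.001, -1.0]]
wrist_force: [-0.3, 0.8, -0.0]
gripper_width: 0.644
grip_force: 0.0
```

```bash
python3 - <<'E'
from h import *
import pickle
W=manip.capture('wrist');pickle.dump(W,open('w8.pkl','wb'));save('w8',W['img'])
for t,lo,hi in(('red',(0,120,40),(7,255,255)),('red2',(170,120,40),(180,255,255)),('blue',(105,130,40),(125,255,255))):
    for q in blobs(mask(W,lo,hi),100)[:3]: print(t,cen(q).round(1),cv2.contourArea(q),cv2.approxPolyDP(q,3,True)[:,0].tolist(),cv2.minAreaRect(q))
A=cv2.imread('pics/w7.png');B=cv2.imread('pics/w8.png')
print(A.shape)
E
```

```text
red [241.6 227.8] 953.0 [[222, 215], [222, 234], [246, 243], [263, 241], [262, 226], [256, 227], [260, 224], [252, 215]] ((242.0, 228.5), (29.0, 42.0), 90.0)
blue [480.4 461.8] 1332.0 [[464, 439], [461, 479], [511, 479], [495, 456], [493, 460], [484, 439]] ((486.0, 457.5), (50.0, 43.0), 0.0)
blue [116.4 226.5] 704.0 [[99, 216], [99, 233], [148, 240], [138, 238], [140, 232], [136, 237], [133, 233], [129, 236], [129, 215]] ((123.68998718261719, 226.66998291015625), (51.90163803100586, 24.607316970825195), 8.130102157592773)
blue [ 7.4 16.3] 451.5 [[9, 0], [0, 0], [0, 31], [4, 33], [17, 22]] ((8.5, 16.5), (33.0, 17.0), 90.0)
(480, 640, 3)
```

```bash
python3 - <<'E'
import pickle
for n,(r0,r1,c0,c1) in(('w7',(174,226,348,398)),('w8',(208,252,214,270))):
    im=pickle.load(open(n+'.pkl','rb'))['img']
    print(n,'rows',r0,'cols',c0)
    for r in range(r0,r1,2): print(r,' '.join('%3d'%im[r,c,0] if im[r,c,0]>1.6*im[r,c,1] else ' ..' for c in range(c0,c1,2)))
E
```

```text
w7 rows 174 cols 348
174  ..  ..  ..  ..  ..  ..  ..  ..  ..  ..  ..  ..  ..  ..  ..  ..  ..  ..  ..  ..  ..  ..  ..  ..  ..
176  ..  ..  ..  ..  ..  ..  ..  ..  ..  ..  ..  ..  ..  ..  ..  ..  ..  ..  ..  ..  ..  ..  ..  ..  ..
178  ..  ..  ..  ..  ..  ..  ..  ..  ..  ..  ..  ..  ..  ..  ..  ..  ..  ..  ..  ..  ..  ..  ..  ..  ..
180  ..  ..  ..  ..  ..  ..  ..  ..  ..  ..  ..  ..  ..  ..  ..  ..  ..  ..  ..  ..  ..  ..  ..  ..  ..
182  ..  ..  ..  ..  ..  .. 150 159 161 162 158 162 159 157 162 156 160 157 156 155 159 153  ..  ..  ..
184  ..  ..  ..  ..  .. 109 159 166 168 165 170 170 167 168 167 165 162 170 167 172 166 158  ..  ..  ..
186  ..  ..  ..  ..  ..  99 162 163 165 164 168 162 168 166 167 167 171 167 171 173 169 159  ..  ..  ..
188  ..  ..  ..  ..  .. 101 157 165 165 165 168 167 167 167 167 169 166 167 166 165 167 161  ..  ..  ..
190  ..  ..  ..  ..  .. 103 158 164 170 163 168 166 165 162 166 169 168 165 167 168 167 161  ..  ..  ..
192  ..  ..  ..  ..  65  99 161 163 167 172 163 167 165 169 168 167 169 168 167 170 165 161  ..  ..  ..
194  ..  ..  ..  ..  62 105 158 168 168
[... 3497 characters left out ...]
  ..
240  ..  ..  ..  ..  ..  ..  ..  ..  ..  ..  67  67  74  75  68  73  73  70  71  70  72  69  71  65  61  48  ..  ..
242  ..  ..  ..  ..  ..  ..  ..  ..  ..  ..  ..  ..  ..  79  67  69  75  75  75  72  70  75  71  74  62  ..  ..  ..
244  ..  ..  ..  ..  ..  ..  ..  ..  ..  ..  ..  ..  ..  ..  ..  ..  ..  ..  ..  ..  ..  ..  ..  ..  ..  ..  ..  ..
246  ..  ..  ..  ..  ..  ..  ..  ..  ..  ..  ..  ..  ..  ..  ..  ..  ..  ..  ..  ..  ..  ..  ..  ..  ..  ..  ..  ..
248  ..  ..  ..  ..  ..  ..  ..  ..  ..  ..  ..  ..  ..  ..  ..  ..  ..  ..  ..  ..  ..  ..  ..  ..  ..  ..  ..  ..
250  ..  ..  ..  ..  ..  ..  ..  ..  ..  ..  ..  ..  ..  ..  ..  ..  ..  ..  ..  ..  ..  ..  ..  ..  ..  ..  ..  ..
```

```bash
python3 - <<'E'
from h import *
import pickle
np.set_printoptions(precision=4,suppress=True)
A=pickle.load(open('w7.pkl','rb'));B=pickle.load(open('w8.pkl','rb'))
prs=[((359,181),(221.5,214.3)),((391.3,181),(252.8,214.3)),((391.3,201.8),(252.8,235)),((359,201.8),(221.5,235)),((354,215.7),(240,243.6)),((380,215.7),(264,243.6))]
P=[]
for a,b in prs:
    p,e=tri([(A,a),(B,b)]);P.append(p);print(p,round(e,4))
P=np.array(P);E=P[:4].mean(0);print('end centre',E)
y=(P[1]+P[2]-P[0]-P[3])/2;x=(P[2]+P[3]-P[0]-P[1])/2;print('y',np.linalg.norm(y),y,'yaw',np.degrees(np.arctan2(-y[0],y[1])),'x',np.linalg.norm(x),x)
z=(P[2]+P[3]-P[4]-P[5])/2;print('z',np.linalg.norm(z),z/np.linalg.norm(z),'tilt',np.degrees(np.arccos(z[2]/np.linalg.norm(z))))
n=np.cross(x,y);print('normal',n/np.linalg.norm(n))
# cradle plate corners via top image? yaw from top
T,S=pickle.load(open('ts6.pkl','rb'))
hsv=cv2.cvtColor(T['img'],cv2.COLOR_RGB2HSV);
for im,nm in((A,'w7'),(B,'w8')):
    g=cv2.cvtColor(im['img'],cv2.COLOR_RGB2GRAY);print(nm,'gray counter',g[60,200],g[100,100]);
    m=cv2.inRange(im['img'],(55,60,60),(125,125,125));
    for k in blobs(m,3000)[:3]: print(cv2.contourArea(k),cv2.minAreaRect(k),cv2.approxPolyDP(k,8,True)[:,0].tolist())
E
```

```text
[0.476  0.3183 0.1736] 0.0001
[0.4707 0.3406 0.1737] 0.0001
[0.4844 0.3439 0.1785] 0.0
[0.4898 0.3217 0.1784] 0.0
[0.5123 0.328  0.1269] 0.0004
[0.5063 0.3488 0.1305] 0.0002
end centre [0.4802 0.3311 0.1761]
y 0.02287444624173459 [-0.0054  0.0222  0.0001] yaw 13.559528080322954 x 0.014952622870671738 [0.0138 0.0033 0.0048]
z 0.05479840395125837 [-0.405  -0.103   0.9085] tilt 24.70100341230264
normal [-0.3135 -0.08    0.9462]
w7 gray counter 129 168
13553.0 ((308.31787109375, 201.70416259765625), (161.29685974121094, 118.31600952148438), 2.815556764602661) [[250, 143], [249, 177], [230, 171], [228, 195], [256, 229], [244, 232], [256, 258], [377, 256], [382, 233], [340, 233], [337, 224], [380, 227], [389, 203], [373, 226], [343, 222], [358, 182], [382, 179], [382, 147]]
w8 gray counter 128 173
13624.0 ((200.83746337890625, 218.919921875), (196.84832763671875, 111.38203430175781), 1.4502161741256714) [[295, 170], [165, 168], [161, 224], [129, 214], [182, 235], [183, 248], [102, 234], [172, 251], [187, 236], [189, 261], [162, 257], [176, 274], [294, 275]]
```

```bash
cat > bar.py <<'E'
from h import *
np.set_printoptions(precision=4,suppress=True)
def frame(yaw,tilt):
    R=Ro.from_euler('zy',[0,0]).as_matrix()
    Rb=(Ro.from_euler('z',yaw,degrees=True)*Ro.from_euler('y',-tilt,degrees=True)).as_matrix() # bar axes
    return Rb, Rb@np.diag([-1,1,-1])
E
python3 - <<'E'
from bar import *
Rb,Rt=frame(13.7,25);b=Rb[:,2];E=np.array([.480,.331,.1765]);print(b)
for d in(.08,-.044): print(E+d*b,rel(Rt,E+d*b))
E
```

```text
[-0.4106 -0.1001  0.9063]
[0.4472 0.323  0.249 ] (array([ 0.1571, -0.258 ,  0.2077]), array([-0.0004, -0.1389, -0.0012]))
[0.4981 0.3354 0.1366] (array([-0.0525, -0.257 ,  0.6572]), array([-0.0004, -0.1389, -0.0012]))
```

>>> {"api": "servo_tool", "payload": {
  "moves": [
    [[0.157,-0.258,0],[0,-0.05,0]],
    [[0.157,-0.258,0.1],[0,-0.1,0]],
    [[0.157,-0.258,0.207],[0,-0.139,-0.001]],
    [[0.157,-0.258,0.207],[0,-0.139,-0.001]],
    [[0.157,-0.258,0.207],[0,-0.139,-0.001]],
    [[0.157,-0.258,0.207],[0,-0.139,-0.001]]
  ]
}}

```text
clock: 14.32
ee_pos: [0.4505, 0.3264, 0.2544]
tcp_rot: [[-0.878, -0.237, 0.416], [-0.214, 0.971, 0.103], [-0.429, 0.002, -0.903]]
wrist_force: [0.6, 0.8, 0.8]
gripper_width: 0.643
grip_force: 0.0
```

```bash
python3 - <<'E'
from bar import *
import pickle
W=manip.capture('wrist');pickle.dump(W,open('w9.pkl','wb'));save('w9',W['img'])
Rb,Rt=frame(13.7,25);b=Rb[:,2];E=np.array([.480,.331,.1765])
m=mask(W,(0,120,40),(7,255,255));k=blobs(m,100)[0];x,y,w,h=cv2.boundingRect(k);print(x,y,w,h,cv2.contourArea(k))
im=W['img']
for r in range(y-2,y+h+4,4): print(r,' '.join('%3d'%im[r,c,0] if im[r,c,0]>1.6*im[r,c,1] else ' ..' for c in range(x-4,x+w+6,4)))
cs=[E+Rb@np.array([sx*.008,sy*.012,dz]) for dz in(0,-.055) for sx in(-1,1) for sy in(-1,1)]
print(proj(W,cs).round(1).tolist())
print(rel(Rt,E-.044*b))
E
```

```text
303 210 37 41 1335.0
208  ..  ..  ..  ..  ..  ..  ..  ..  ..  ..  ..  ..
212  ..  ..  82  82  81  82  81  80  84  89  ..  ..
216  ..  ..  82  83  83  86  84  82  84  85  ..  ..
220  ..  ..  82  81  84  81  86  82  85  85  ..  ..
224  ..  ..  86  86  85  86  87  85  86  87  ..  ..
228  ..  .. 120 121 123 125 121 124 118 115  ..  ..
232  .. 164 183 187 189 185 186 182 184 187 167  ..
236  .. 157 185 182 184 186 184 186 187 187 168  ..
240  .. 158 187 186 186 186 181 186 188 187 167  ..
244  .. 156 191 183 186 187 188 187 182 181 168  ..
248  .. 160 184 187 178 184 190 187 187 182 163  ..
252  ..  ..  ..  ..  ..  ..  ..  ..  ..  ..  ..  ..
[[302.1, 227.9], [340.8, 227.8], [302.6, 252.2], [340.5, 252.1], [306.0, 207.4], [337.7, 207.3], [306.4, 227.6], [337.5, 227.6]]
(array([ 0.0248, -0.011 ,  0.5071]), array([ 0.0005,  0.002 , -0.    ]))
```

>>> {"api": "servo_tool", "payload": {
  "moves": [
    [[0.02,-0.009,0.12],[0,0.002,0]],
    [[0.022,-0.01,0.25],[0,0.002,0]],
    [[0.025,-0.011,0.37],[0,0.002,0]],
    [[0.025,-0.011,0.45],[0,0.002,0]],
    [[0.025,-0.011,0.507],[0,0.002,0]],
    [[0.025,-0.011,0.507],[0,0.002,0]],
    [[0.025,-0.011,0.507],[0,0.002,0]]
  ]
}}

```text
clock: 15.25
ee_pos: [0.4942, 0.3338, 0.1329]
tcp_rot: [[-0.882, -0.238, 0.406], [-0.217, 0.971, 0.1], [-0.418, -0.0, -0.908]]
wrist_force: [0.4, -0.7, 0.4]
gripper_width: 0.643
grip_force: 0.0
```

>>> {"api": "servo_tool", "payload": {
  "moves": [
    [[0,0,0],[0,0,0]],
    [[0,0,0],[0,0,0]],
    [[0,0,0],[0,0,0]],
    [[0,0,0],[0,0,0]],
    [[0,0,0],[0,0,0]]
  ],
  "gripper": 15
}}

```text
clock: 15.88
ee_pos: [0.4936, 0.3337, 0.1329]
tcp_rot: [[-0.882, -0.239, 0.407], [-0.217, 0.971, 0.1], [-0.419, 0.0, -0.908]]
wrist_force: [-3.2, 0.3, 5.5]
gripper_width: 0.268
grip_force: 58.8
```

```bash
python3 - <<'E'
from bar import *
Rb,Rt=frame(13.7,25);b=Rb[:,2];E=np.array([.480,.331,.1765])
s=manip.sense();print(Rb.T@(s['ee_pos']-E),Ro.from_matrix(Rt.T@np.array(s['tcp_rot'])).as_rotvec()*57.3,s['grip_force'],s['gripper_width'],s['wrist_force'])
E
```

```text
[-0.0058 -0.0006 -0.0454] [-0.0537  0.2447 -0.1055] 58.81547749042511 0.26782369304001097 [-3.2468  0.2936  5.534 ]
```

>>> {"api": "servo_tool", "payload": {
  "moves": [
    [[0,0,0],[0,0,0]],
    [[0,0,0],[0,0,0]],
    [[-0.01,0,0],[0,0,0]],
    [[-0.023,0,0],[0,0,0]],
    [[-0.023,0,0],[0,0,0]],
    [[-0.023,0,0],[0,0,0]]
  ],
  "gripper": 45
}}

```text
clock: 16.62
ee_pos: [0.4985, 0.3345, 0.1341]
tcp_rot: [[-0.883, -0.238, 0.405], [-0.217, 0.971, 0.099], [-0.417, -0.001, -0.909]]
wrist_force: [-0.6, 0.4, 0.7]
gripper_width: 0.527
grip_force: 0.0
```

>>> {"api": "servo_tool", "payload": {
  "moves": [
    [[0,0,0],[0,0,0]],
    [[0,0,0],[0,0,0]],
    [[0,0,0],[0,0,0]],
    [[0,0,0],[0,0,0]],
    [[0,0,0],[0,0,0]]
  ],
  "gripper": 15
}}

```text
clock: 17.25
ee_pos: [0.4984, 0.3346, 0.1343]
tcp_rot: [[-0.883, -0.239, 0.405], [-0.217, 0.971, 0.099], [-0.417, -0.0, -0.909]]
wrist_force: [-1.9, 0.5, 1.9]
gripper_width: 0.273
grip_force: 58.6
```

```bash
python3 - <<'E'
from bar import *
import pickle
Rb,Rt=frame(13.7,25);b=Rb[:,2];E=np.array([.480,.331,.1765])
s=manip.sense();print(Rb.T@(s['ee_pos']-E),Ro.from_matrix(Rt.T@np.array(s['tcp_rot'])).as_rotvec()*57.3,s['grip_force'],s['gripper_width'],s['wrist_force'])
W=manip.capture('wrist');pickle.dump(W,open('w10.pkl','wb'))
m=mask(W,(0,120,40),(7,255,255));k=blobs(m,100)[0];print(cv2.boundingRect(k))
E
```

```text
[-0.0009 -0.0008 -0.0462] [-0.0182  0.3386 -0.1026] 58.631168603897095 0.2734626672973255 [-1.9279  0.4838  1.8614]
(285, 293, 81, 119)
```

>>> {"api": "servo_tool", "payload": {
  "moves": [
    [[0,0,-0.02],[0,0,0]],
    [[0,0,-0.07],[0,0,0]],
    [[0,0,-0.14],[0,0,0]],
    [[0,0,-0.21],[0,0,0]],
    [[0,0,-0.28],[0,0,0]],
    [[0,0,-0.35],[0,0,0]],
    [[0,0,-0.42],[0,0,0]],
    [[0,0,-0.49],[0,0,0]],
    [[0,0,-0.56],[0,0,0]],
    [[0,0,-0.56],[0,0,0]],
    [[0,0,-0.56],[0,0,0]]
  ]
}}

```text
clock: 18.68
ee_pos: [0.4414, 0.3205, 0.2611]
tcp_rot: [[-0.883, -0.238, 0.405], [-0.217, 0.971, 0.099], [-0.417, -0.001, -0.909]]
wrist_force: [0.3, 0.4, -0.8]
gripper_width: 0.273
grip_force: 59.0
```

```bash
cat > rk.py <<'E'
from bar import *
O=np.array([.5913,-.0272,0]);Y=1.55
Rs,Rts=frame(Y,35); Rz=Ro.from_euler('z',Y,degrees=True).as_matrix()
S0=O+Rz@[.026,0,.022]; a=Rs[:,2]
E
python3 - <<'E'
from rk import *
s=manip.sense();print(s['wrist_force'],s['gripper_width'],s['grip_force'])
P=S0+(.127+.118+.035)*a;print(P,rel(Rts,P,s), np.array(s['tcp_rot']).T@[0,0,.04]/.25)
E
```

```text
[ 0.2979  0.3765 -0.7514] 0.2734505207295472 58.96534502506256
[ 0.4567 -0.0308  0.2514] (array([ 0.2671, -1.3795, -0.0785]), array([ 0.0337, -0.0573,  0.0592])) [-0.0667 -0.0001 -0.1454]
```

>>> {"api": "servo_tool", "payload": {
  "moves": [
    [[-0.06,0,-0.13],[0,0,0]],
    [[-0.108,0,-0.236],[0,0,0]],
    [[-0.108,0,-0.236],[0,0,0]],
    [[-0.1,-0.2,-0.236],[0,0,0]],
    [[-0.1,-0.4,-0.236],[0,0,0]],
    [[-0.1,-0.6,-0.236],[0,0,0]],
    [[-0.1,-0.7,-0.236],[0,0,0]],
    [[-0.1,-0.7,-0.236],[0,0,0]],
    [[-0.1,-0.7,-0.236],[0,0,0]]
  ]
}}

```text
clock: 19.8
ee_pos: [0.481, 0.1506, 0.3242]
tcp_rot: [[-0.883, -0.238, 0.403], [-0.217, 0.971, 0.099], [-0.415, 0.0, -0.91]]
wrist_force: [-0.1, -0.7, -1.5]
gripper_width: 0.273
grip_force: 59.4
```

>>> {"api": "servo_tool", "payload": {
  "moves": [
    [[0.1,-0.15,0],[0.01,-0.015,0.015]],
    [[0.2,-0.3,0],[0.02,-0.03,0.03]],
    [[0.3,-0.45,0],[0.03,-0.045,0.045]],
    [[0.367,-0.6,0.05],[0.034,-0.057,0.059]],
    [[0.367,-0.68,0.1],[0.034,-0.057,0.059]],
    [[0.367,-0.68,0.158],[0.034,-0.057,0.059]],
    [[0.367,-0.68,0.158],[0.034,-0.057,0.059]],
    [[0.367,-0.68,0.158],[0.034,-0.057,0.059]]
  ]
}}

```text
clock: 20.8
ee_pos: [0.4571, -0.0298, 0.2517]
tcp_rot: [[-0.819, -0.029, 0.573], [-0.024, 1.0, 0.016], [-0.573, -0.001, -0.82]]
wrist_force: [-0.1, -0.2, -1.0]
gripper_width: 0.275
grip_force: 59.6
```

```bash
python3 - <<'E'
from rk import *
import pickle
W=manip.capture('wrist');T=manip.capture('top');S=manip.capture('scene');pickle.dump((W,T,S),open('w11.pkl','wb'))
s=manip.sense();P=S0+(.127+.118+.035)*a;print(rel(Rts,P,s),s['wrist_force'],s['grip_force'])
C=np.vstack([W['img'][:,80:560]]);save('w11',np.hstack([cv2.resize(W['img'],(560,420)),cv2.resize(S['img'][150:310,230:410],(240,213))]+[]) if 0 else W['img'])
E
```

```text
(array([ 0.0042, -0.0022,  0.0014]), array([-0.0002,  0.0002,  0.0006])) [-0.4553  0.2993 -0.6777] 59.59294617176056
```

View pics/w11.png

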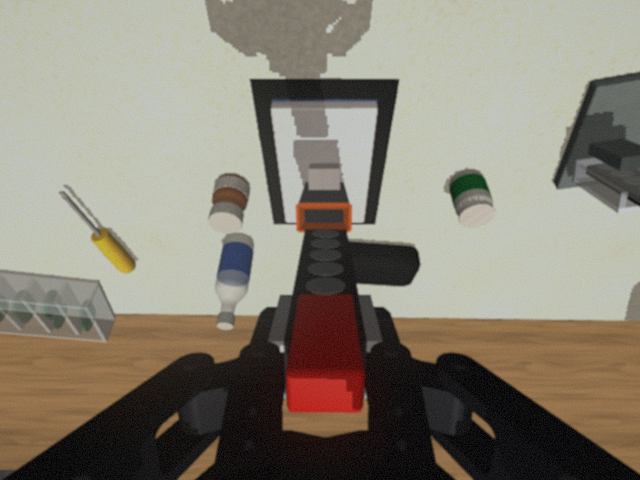

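The wrist view shows the bar held straight. Its blade runs from the red handle at (327,350) to its foot at about (323,230), just short of the orange mouth at (296–352, 203–231). Next I check the alignment numerically.

```bash
cat > al.py <<'E'
from rk import *
def pr(W,s):
    R=np.array(s['tcp_rot']);p=np.array(s['ee_pos'])
    foot=[p+R@np.array([-sx*h,sy*w,z]) for sx in(1,-1) for sy in(-1,1) for h,w,z in((.0025,.012,.1268),(.0045,.015,.1218))]
    hand=[p+R@np.array([.008,sy*.012,z]) for sy in(-1,1) for z in(-.0462,.0088)]
    mi=[S0+Rs@np.array([sx*.0095,sy*.020,.118]) for sx in(-1,1) for sy in(-1,1)]
    for n,q in(('foot (x-:tip,sh | y) ',foot),('handle',hand),('mouth in',mi)): print(n,proj(W,q).round(1).tolist())
E
python3 - <<'E'
from al import *
import pickle
W,T,S=pickle.load(open('w11.pkl','rb'));pr(W,manip.sense())
im=W['img'].astype(int)
print('cols',list(range(292,358,3)))
for r in range(198,246,2): print(r,' '.join('%3d%s'%(im[r,c].max(),'o' if im[r,c,0]>1.6*im[r,c,2] else ' ') for c in range(292,358,3)))
k=blobs(mask(W,(0,120,40),(4,255,255)),400)[0];print(cv2.approxPolyDP(k,4,True)[:,0].tolist())
for r in(236,250,264,278): 
    d=np.where(im[r,290:345].max(1)<70)[0]+290; print(r,d.min(),d.max())
E
```

```text
foot (x-:tip,sh | y)  [[308.9, 234.4], [304.6, 239.0], [341.2, 234.4], [345.6, 239.0], [308.8, 228.0], [304.4, 227.2], [341.3, 227.9], [345.8, 227.2]]
handle [[286.5, 368.8], [298.3, 289.9], [366.5, 368.7], [353.1, 289.9]]
mouth in [[300.0, 206.5], [348.7, 206.5], [300.5, 228.7], [348.3, 228.8]]
cols [292, 295, 298, 301, 304, 307, 310, 313, 316, 319, 322, 325, 328, 331, 334, 337, 340, 343, 346, 349, 352, 355]
198 193  196  191   72   59   62   54   57   57   56   57   55   55   56   54   58   57   58   61  184  196  193 
200 191  201  177   58   55   57   56   55   58   56   58   56   57   51   53   57   53   56   53  169  195  196 
202 194  193  162  108o 111o 113o 114o 116o 112o 115o 111o 113o 115o 110o 116o 113o 113o 109o 110o 165  196  193 
204 195  190  170o 173o 170o 173o 174o 169o 174o 173o 171o 169o 175o 173o 172o 171o 176o 174o 173o 170o 183  195 
206 194  188  178o 168o 166o 170o 169o 166o 166o 170o 164o 170o 169o 166o 164o 166o 166o 164o 168o 171o 190  191 
208 193  186  173o 132o 137o 135o 136o 136o 136o 138o 135o 134o 136o 140o 140o 135o 135o 143o 132o 171o 191  193 
210
[... 1493 characters left out ...]
197  196   86   42   42   41   59   59   66   58   63   66   55   41   31   37   62  189  197  194 
238 192  194  196  188   69   37   38   31   42   51   47   52   57   49   38   33   39   34   43  158  177  167 
240 196  195  192  185   56   40   42   46   59   58   59   54   59   54   58   47   41   36   31  104  125  126 
242 197  194  195  181   47   42   44   55   63   52   60   56   54   53   56   58   44   31   40   48   56   69 
244 195  196  195  167   42   33   47   56   55   55   58   55   57   56   60   54   42   32   30   25   39   31 
[[350, 294], [298, 296], [300, 310], [295, 312], [285, 370], [291, 411], [360, 410], [365, 373]]
236 305 344
250 302 344
264 299 344
278 297 344
```

>>> {"api": "servo_tool", "payload": {
  "moves": [
    [[0.0068,-0.0045,0],[0,0,0]],
    [[0.0068,-0.0045,0.04],[0,0,0]],
    [[0.0068,-0.0045,0.08],[0,0,0]],
    [[0.0068,-0.0045,0.11],[0,0,0]],
    [[0.0068,-0.0045,0.14],[0,0,0]],
    [[0.0068,-0.0045,0.17],[0,0,0]],
    [[0.0068,-0.0045,0.2],[0,0,0]],
    [[0.0068,-0.0045,0.2],[0,0,0]],
    [[0.0068,-0.0045,0.2],[0,0,0]]
  ]
}}

```text
clock: 22.08
ee_pos: [0.4845, -0.0312, 0.2097]
tcp_rot: [[-0.819, -0.027, 0.573], [-0.023, 1.0, 0.015], [-0.573, -0.001, -0.819]]
wrist_force: [-0.4, -0.2, -0.1]
gripper_width: 0.273
grip_force: 59.6
```

```bash
python3 - <<'E'
from rk import *
s=manip.sense();print('tool-frame force',np.array(s['tcp_rot']).T@s['wrist_force'],s['wrist_torque'],s['grip_force'])
print('TCP in sleeve',Rs.T@(s['ee_pos']-S0),Ro.from_matrix(Rts.T@np.array(s['tcp_rot'])).as_rotvec()*57.3)
W=manip.capture('wrist');k=blobs(mask(W,(0,120,40),(4,255,255)),400)[0];print(cv2.approxPolyDP(k,4,True)[:,0].tolist())
E
```

```text
tool-frame force [ 0.4259 -0.1727 -0.159 ] [-0.0379  0.5968 -0.0046] 59.628029465675354
TCP in sleeve [-0.0012 -0.0011  0.23  ] [ 0.0498  0.0258 -0.039 ]
[[352, 295], [298, 296], [284, 380], [291, 411], [361, 408], [365, 379], [362, 356], [357, 354]]
```

>>> {"api": "servo_tool", "payload": {
  "moves": [
    [[0,0,0.03],[0,0,0]],
    [[0,0,0.07],[0,0,0]],
    [[0,0,0.11],[0,0,0]],
    [[0,0,0.15],[0,0,0]],
    [[0,0,0.19],[0,0,0]],
    [[0,0,0.23],[0,0,0]],
    [[0,0,0.27],[0,0,0]],
    [[0,0,0.31],[0,0,0]],
    [[0,0,0.35],[0,0,0]],
    [[0,0,0.35],[0,0,0]],
    [[0,0,0.35],[0,0,0]]
  ]
}}

```text
clock: 23.5
ee_pos: [0.5345, -0.0299, 0.1378]
tcp_rot: [[-0.819, -0.027, 0.573], [-0.023, 1.0, 0.015], [-0.573, -0.001, -0.82]]
wrist_force: [-0.1, 0.2, -0.7]
gripper_width: 0.272
grip_force: 59.6
```

```bash
cat > st.py <<'E'
from rk import *
s=manip.sense();print('tool-frame force',np.array(s['tcp_rot']).T@s['wrist_force'],s['wrist_torque'],s['grip_force'],s['clock'])
print('TCP in sleeve',Rs.T@(s['ee_pos']-S0),Ro.from_matrix(Rts.T@np.array(s['tcp_rot'])).as_rotvec()*57.3)
W=manip.capture('wrist');save('st%d'%(s['clock']*100),W['img'])
k=blobs(mask(W,(0,120,40),(4,255,255)),400)[0];print('red',cv2.approxPolyDP(k,4,True)[:,0].tolist())
for k in blobs(mask(W,(5,150,40),(18,255,255)),60)[:3]: print('or',cv2.boundingRect(k),cv2.contourArea(k))
E
python3 st.py
```

```text
tool-frame force [0.5017 0.2514 0.4748] [-0.0044  0.6554  0.0698] 59.634777903556824 23.5
TCP in sleeve [-0.0014 -0.0011  0.1424] [ 0.046   0.0399 -0.0395]
red [[299, 295], [285, 370], [289, 409], [360, 410], [365, 377], [355, 346], [360, 345], [352, 295]]
or (281, 266, 96, 41) 1126.5
```

>>> {"api": "servo_tool", "payload": {
  "moves": [
    [[0,0,0.02],[0,0,0]],
    [[0,0,0.035],[0,0,0]],
    [[0,0,0.048],[0,0,0]],
    [[0,0,0.048],[0,0,0]]
  ]
}}

```text
clock: 24.05
ee_pos: [0.5414, -0.0297, 0.1277]
tcp_rot: [[-0.819, -0.027, 0.573], [-0.023, 1.0, 0.015], [-0.573, -0.001, -0.82]]
wrist_force: [-0.5, 1.0, -0.9]
gripper_width: 0.268
grip_force: 59.7
```

>>> {"api": "servo_tool", "payload": {
  "moves": [
    [[0,0,0.006],[0,0,0]],
    [[0,0,0.012],[0,0,0]],
    [[0,0,0.012],[0,0,0]]
  ]
}}

```text
clock: 24.42
ee_pos: [0.5432, -0.0297, 0.1255]
tcp_rot: [[-0.819, -0.027, 0.573], [-0.023, 1.0, 0.015], [-0.573, -0.001, -0.819]]
wrist_force: [0.2, -0.4, -0.5]
gripper_width: 0.272
grip_force: 59.7
```

>>> {"api": "servo_tool", "payload": {
  "moves": [
    [[0,0,0.004],[0,0,0]],
    [[0,0,0.008],[0,0,0]],
    [[0,0,0.008],[0,0,0]]
  ]
}}

```text
clock: 24.8
ee_pos: [0.5444, -0.0297, 0.1241]
tcp_rot: [[-0.819, -0.027, 0.573], [-0.023, 1.0, 0.015], [-0.573, -0.001, -0.819]]
wrist_force: [-1.4, -0.2, 1.9]
gripper_width: 0.267
grip_force: 60.2
```

```bash
python3 st.py
```

```text
tool-frame force [ 0.0769 -0.1941 -2.341 ] [-0.0973  0.6277  0.0028] 60.15462398529053 24.8
TCP in sleeve [-0.0013 -0.0012  0.1255] [ 0.0562  0.017  -0.0381]
red [[300, 294], [285, 372], [288, 407], [358, 411], [365, 373], [352, 296]]
or (277, 280, 105, 28) 890.5
```

Contact is just starting, with about 2.3 N along the axis. I'll press a little further to confirm it's the floor.

>>> {"api": "servo_tool", "payload": {
  "moves": [
    [[0,0,0.003],[0,0,0]],
    [[0,0,0.006],[0,0,0]],
    [[0,0,0.006],[0,0,0]]
  ]
}}

```text
clock: 25.22
ee_pos: [0.5449, -0.0297, 0.1242]
tcp_rot: [[-0.818, -0.027, 0.574], [-0.023, 1.0, 0.014], [-0.574, -0.002, -0.819]]
wrist_force: [-18.9, 0.9, 21.1]
gripper_width: 0.269
grip_force: 63.6
```

```bash
python3 st.py
```

```text
tool-frame force [  3.315    1.421  -28.0709] [0.2238 1.6105 0.1516] 63.63407850265503 25.225
TCP in sleeve [-0.0007 -0.0012  0.1253] [ 0.084  -0.0578 -0.0496]
red [[300, 294], [285, 373], [289, 410], [359, 411], [365, 374], [353, 298], [344, 293]]
or (276, 279, 106, 29) 933.5
```

>>> {"api": "servo_tool", "payload": {
  "moves": [
    [[0,0,-0.006],[0,0,0]],
    [[0,0,-0.006],[0,0,0]]
  ]
}}

```text
clock: 25.52
ee_pos: [0.5444, -0.0297, 0.1241]
tcp_rot: [[-0.819, -0.027, 0.573], [-0.023, 1.0, 0.015], [-0.573, -0.001, -0.819]]
wrist_force: [-1.4, 0.1, 1.3]
gripper_width: 0.274
grip_force: 59.8
```

>>> {"api": "servo_tool", "payload": {
  "moves": [
    [[0,0,0],[0,0,0]],
    [[0,0,0],[0,0,0]],
    [[0,0,0],[0,0,0]],
    [[0,0,0],[0,0,0]]
  ],
  "gripper": 50
}}

```text
clock: 26.02
ee_pos: [0.5444, -0.0297, 0.1239]
tcp_rot: [[-0.819, -0.027, 0.573], [-0.023, 1.0, 0.015], [-0.573, -0.001, -0.819]]
wrist_force: [0.4, -0.8, -0.6]
gripper_width: 0.583
grip_force: 0.0
```

>>> {"api": "servo_tool", "payload": {
  "moves": [
    [[0,0,-0.06],[0,0,0]],
    [[0,0,-0.15],[0,0,0]],
    [[0,0,-0.3],[0,0,0]],
    [[0,0,-0.45],[0,0,0]],
    [[0,0,-0.6],[0,0,0]],
    [[0,0,-0.7],[0,0,0]],
    [[0,0,-0.7],[0,0,0]],
    [[0,0,-0.7],[0,0,0]]
  ]
}}

```text
clock: 27.02
ee_pos: [0.444, -0.0322, 0.2665]
tcp_rot: [[-0.819, -0.027, 0.573], [-0.023, 1.0, 0.015], [-0.573, -0.001, -0.82]]
wrist_force: [0.5, -0.2, -0.1]
gripper_width: 0.584
grip_force: 0.0
```

```bash
cat > fin.py <<'E'
from rk import *
import pickle
W=manip.capture('wrist');T=manip.capture('top');S=manip.capture('scene');pickle.dump((W,T,S),open('fin.pkl','wb'));save('fin',W['img'])
Eh=S0+.173*a
q=[Eh+Rs@np.array([sx*.008,sy*.012,0]) for sx in(-1,1) for sy in(-1,1)]
print('pred end',proj(W,q).round(1).tolist())
m=cv2.inRange(cv2.cvtColor(W['img'],cv2.COLOR_RGB2HSV),(0,140,40),(4,255,255))
k=blobs(m,100)[0];print('red',cv2.boundingRect(k),cv2.approxPolyDP(k,3,True)[:,0].tolist())
x,y,w,h=cv2.boundingRect(k);im=W['img']
for r in range(y-2,y+h+3,3): print(r,[int(im[r,c,0]) for c in range(x-2,x+w+4,4)])
fb=[O+Rz@np.array(v) for v in([-.075,-.05,.014],[-.075,.05,.014],[.09,-.05,.014],[.09,.05,.014])]
mb=[np.array([.59,-.0275,0])+Rz@np.array(v) for v in([-.095,-.0675,.001],[-.095,.0675,.001])]
print('pred base',proj(W,fb).round(1).tolist(),'mat',proj(W,mb).round(1).tolist())
g=cv2.GaussianBlur(im,(3,3),0).max(2)
u0=int(proj(W,fb[:2]).mean(0)[0])
for c in(u0-25,u0+25): print('col',c,[int(v) for v in g[max(0,int(proj(W,mb)[0,1])-6):int(proj(W,fb)[0,1])+12,c]],'from row',int(proj(W,mb)[0,1])-6)
for kk in blobs(mask(W,(5,150,40),(18,255,255)),60)[:3]: print('or',cv2.boundingRect(kk),cv2.contourArea(kk))
E
python3 fin.py
```

```text
pred end [[311.1, 222.2], [343.7, 222.2], [311.3, 242.9], [343.4, 242.9]]
red (308, 205, 33, 36) [[312, 206], [314, 217], [308, 221], [310, 238], [339, 239], [338, 208], [316, 206], [323, 217], [319, 219]]
203 [154, 116, 118, 118, 123, 119, 115, 121, 160, 160]
206 [121, 80, 79, 81, 79, 80, 77, 80, 87, 118]
209 [117, 54, 78, 79, 78, 76, 73, 83, 70, 50]
212 [118, 65, 80, 81, 77, 81, 81, 79, 77, 48]
215 [118, 68, 77, 85, 77, 77, 80, 83, 76, 54]
218 [123, 82, 90, 83, 90, 89, 91, 91, 83, 57]
221 [110, 153, 162, 163, 162, 164, 157, 160, 157, 97]
224 [101, 170, 178, 175, 179, 175, 177, 176, 177, 97]
227 [175, 165, 178, 175, 177, 176, 174, 172, 174, 165]
230 [176, 170, 176, 181, 178, 178, 176, 173, 171, 176]
233 [179, 166, 178, 177, 175, 179, 180, 179, 174, 177]
236 [175, 166, 181, 177, 179, 175, 179, 179, 178, 121]
239 [175, 142, 142, 139, 173, 174, 176, 142, 119, 42]
242 [173, 112, 36, 42, 168, 174, 176, 33, 34, 37]
pred base [[275.5, 111.3], [377.9, 111.2], [288.5, 220.4], [364.0, 220.4]] mat [[255.6, 83.7], [397.3, 83.6]]
col 301 [182, 183, 184, 183, 179, 165, 131, 84, 49, 38, 36, 37, 38, 39, 39, 38, 38, 39, 40, 40, 40, 39, 39, 42, 50, 67, 87, 98, 103, 111, 114, 118, 124, 136, 155, 172, 180, 181, 181, 181, 181, 182, 183, 179, 166, 148] from row 77
col 351 [183, 182, 182, 182, 175, 152, 113, 69, 41, 33, 35, 36, 38, 38, 37, 37, 38, 38, 37, 37, 36, 36, 36, 36, 44, 63, 80, 94, 108, 118, 121, 123, 127, 138, 157, 174, 182, 183, 182, 182, 182, 182, 181, 182, 182, 182] from row 77
or (301, 200, 52, 28) 475.5
or (320, 239, 14, 15) 147.0
```

```bash
python3 - <<'E'
from h import *
import pickle
W,T,S=pickle.load(open('fin.pkl','rb'));T0,S0=pickle.load(open('ts6.pkl','rb'))
for C in(S0,S): print([cen(q).round(1).tolist() for q in blobs(mask(C,(105,150,40),(125,255,255)),100)[:3]],[ (cen(q).round(1).tolist()) for q in blobs(mask(C,(0,150,60),(4,255,255)),60)[:2]])
s=manip.sense();print(s['wrist_force'],s['clock'])
print(manip.close_job())
E
```

```text
[[426.3, 276.0], [232.1, 217.7], [410.3, 217.8]] [[468.5, 311.5]]
[[426.3, 276.1], [232.0, 217.6], [410.2, 217.7]] [[338.5, 182.3]]
[-0.02304577  0.17778062  0.46051669] 27.175
the job is handed in; nothing more can be done
None
```

The job is handed in at 27.2 s: the rack is docked straight on the mat (about 1.5 mm too far from the robot by my last measurement) and released, the red bar was pushed down to the sleeve floor before I let go, and the blue bar, tub and spray measured unmoved in the last scene picture (the other items were not re-measured).

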